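# Load the filter cassettes and jack the scan bed up to beam height

## Task

Load the scan bed while it is still down: lay every filter cassette that is on the bench into the bay of its own colour and slide it home into the bay's corner, flat and touching both the side fence and the back fences. Then lift the turning bar off its hooks and use it in the holes of the jack's collar, hole after hole (never turn the collar with the gripper itself), to raise the bed until the red pointer stands within the green band, with the cassettes still home. Hang the bar back level on its two hooks, and leave everything else on the bench where it is.

Things in the scene. Friction and masses are not known exactly. Their poses are not given: they have to be found in the camera images.
- jack: fixed lift jack; origin under its axis on the bench. Frame: x away from the robot side, y towards the bed, z up. Two vertical guide rods (12 mm dia, 48 mm from the axis, to 168 mm high) stand at 140 and 270 degrees (counterclockwise from +x), a black scale post 60 mm out at 0. A bar in the collar swings only between the rods, about 155 to 255 degrees, so it must move from hole to hole
- collar_axis (a point): centre of the jack's steel collar (72 mm across, 32 mm high), 85 mm above the bench, on its vertical axis; axes as the jack. The collar turns at constant height. 6 radial holes every 60 degrees at mid-height, 15 x 15 mm, open on the rim (36 mm out), bottom 15 mm from the axis. Above it are the bed's hub (24 mm radius, from 104 mm up) and its two arms to the rods (60 mm out)
- collar (a joint): collar's turn, rad, counterclockwise from above; hole k (0..5) points at angle (value + k*60 degrees) in the jack frame. Turning up raises the bed 40 mm per turn (6.37 mm/rad); it stays where left and needs about 0.4 N m. Starts at 0 to 1.2, the pointer meets the band's middle at about 4.40, end stop at 6.0
- pointer (a point): tip of the red pointer that moves up with the bed, beside the black scale post
- mark (a point): middle of the green band (8 mm high) on the fixed black scale post, on the face away from the robot
- bed: scan bed, a grey slab 96 (x) x 272 (y) x 10 mm on the jack's +y side, axes as the jack; origin on the jack's axis at floor height (115 to 123 mm above the bench at the start). Three bays, from the jack outwards: blue, red, yellow. Each has a 6 mm thick side fence on its +y side and two short back fences on its +x side, in its colour, all 9 mm high, and is open towards the robot (-x)
- hang (a point): where the bar's centre hangs: midway between the two upturned V hooks of the fixed rack, 125 mm above the bench. Frame: y along the hung bar, x away from the robot side. Hooks of 8 mm wire at y = -55 and +55 mm; their tips end 26 mm to -x, 14 mm above the bar's axis; their posts (12 mm dia) stand 50 mm to +x and end 140 mm above the bench
- bar_c (a point): centre of the loose turning bar: steel rod 10 mm dia, 190 mm long along its own x axis, same at both ends, with an orange square grip 56 mm long and 20 x 20 mm in section around its middle; 0.18 kg. It starts hanging level on the two hooks
- blue_c (a point): centre (half-way up) of the filter cassette with the blue window: a flat black block 50 (its x) x 64 (its y) x 14 (z) mm, about 90 g, starting flat on the bench; None if it is absent this time
- blue_seat (a point): where the blue cassette's centre is when home in the blue bay; axes of the bed, moves with it. Bay floor 7 mm below; side fence face 32 mm to +y; back fence faces 25 mm to +x, at y = -30 to -18 and +18 to +30 mm (36 mm gap for a finger); the slab ends 31 mm to +x and 65 mm to -x; 20 mm of spare room to -y before the next fence or the bed's end
- red_c (a point): centre (half-way up) of the filter cassette with the red window: a flat black block 50 (its x) x 64 (its y) x 14 (z) mm, about 90 g, starting flat on the bench; None if it is absent this time
- red_seat (a point): where the red cassette's centre is when home in the red bay; axes of the bed, moves with it. Bay floor 7 mm below; side fence face 32 mm to +y; back fence faces 25 mm to +x, at y = -30 to -18 and +18 to +30 mm (36 mm gap for a finger); the slab ends 31 mm to +x and 65 mm to -x; 20 mm of spare room to -y before the next fence or the bed's end
- yellow_c (a point): centre (half-way up) of the filter cassette with the yellow window: a flat black block 50 (its x) x 64 (its y) x 14 (z) mm, about 90 g, starting flat on the bench; None if it is absent this time
- yellow_seat (a point): where the yellow cassette's centre is when home in the yellow bay; axes of the bed, moves with it. Bay floor 7 mm below; side fence face 32 mm to +y; back fence faces 25 mm to +x, at y = -30 to -18 and +18 to +30 mm (36 mm gap for a finger); the slab ends 31 mm to +x and 65 mm to -x; 20 mm of spare room to -y before the next fence or the bed's end
- solvent: amber solvent bottle, 60 mm dia, 150 mm tall; bystander, to be left alone; origin at its underside
- jar: white jar, 56 mm dia, 60 mm tall; bystander, to be left alone; origin at its underside
- tape: blue tape roll, 84 mm dia, 24 mm high; bystander, to be left alone; origin at its underside
- driver: screwdriver lying down; bystander, to be left alone; origin at its underside
- slidebox: green slide box 100 x 75 x 35 mm; bystander, to be left alone; origin at its underside
- cup: white cup, 70 mm dia, 80 mm tall; bystander, to be left alone; origin at its underside
There are look-alikes about, which are no part of the job. Leave any blue look-alike of the part that bears bar_c alone.

How it is judged (in metres and radians):
On the way, in this order (a step that is already met when the one before it is completed fails the run):
1. all cassettes present lie home in their own bays while the bed is still down (x of blue_c in the frame of blue_seat between -0.0028 and 0.0028 m and y of blue_c in the frame of blue_seat between -0.0028 and 0.0028 m and z of blue_c in the frame of blue_seat between -0.004 and 0.004 m and angle between the x axis of blue_c and the x axis of blue_seat, either way round below 0.06 rad and x of red_c in the frame of red_seat between -0.0028 and 0.0028 m and y of red_c in the frame of red_seat between -0.0028 and 0.0028 m and z of red_c in the frame of red_seat between -0.004 and 0.004 m and angle between the x axis of red_c and the x axis of red_seat, either way round below 0.06 rad and x of yellow_c in the frame of yellow_seat between -0.0028 and 0.0028 m and y of yellow_c in the frame of yellow_seat between -0.0028 and 0.0028 m and z of yellow_c in the frame of yellow_seat between -0.004 and 0.004 m and angle between the x axis of yellow_c and the x axis of yellow_seat, either way round below 0.06 rad and z of pointer in the frame of mark below -0.012 m), for 0.2 s.
2. the bed is raised: the pointer stands within the green band (z of pointer in the frame of mark between -0.004 and 0.004 m), for 0.2 s.
At the end, for the whole second after the job is handed in: Every cassette present lies in its own bay with its centre within 2.8 mm of home in x and y (4 mm in z) and square within 0.06 rad; the pointer is within 4 mm of the green band's middle; the bar hangs on both hooks (12 mm across, 18 mm along, 8 mm in height, 0.12 rad) (all of step 2 and x of blue_c in the frame of blue_seat between -0.0028 and 0.0028 m and y of blue_c in the frame of blue_seat between -0.0028 and 0.0028 m and z of blue_c in the frame of blue_seat between -0.004 and 0.004 m and angle between the x axis of blue_c and the x axis of blue_seat, either way round below 0.06 rad and x of red_c in the frame of red_seat between -0.0028 and 0.0028 m and y of red_c in the frame of red_seat between -0.0028 and 0.0028 m and z of red_c in the frame of red_seat between -0.004 and 0.004 m and angle between the x axis of red_c and the x axis of red_seat, either way round below 0.06 rad and x of yellow_c in the frame of yellow_seat between -0.0028 and 0.0028 m and y of yellow_c in the frame of yellow_seat between -0.0028 and 0.0028 m and z of yellow_c in the frame of yellow_seat between -0.004 and 0.004 m and angle between the x axis of yellow_c and the x axis of yellow_seat, either way round below 0.06 rad and x of bar_c in the frame of hang between -0.012 and 0.012 m and y of bar_c in the frame of hang between -0.018 and 0.018 m and z of bar_c in the frame of hang between -0.008 and 0.008 m and angle between the x axis of bar_c and the y axis of hang, either way round below 0.12 rad); the robot touches nothing.
It fails at once if the gripper pushes on the collar itself (contact force between the fingers and collar above 3 N).
It fails at once if a bystander is pushed out of its place (over 40 mm) (distance of any of solvent, jar, tape, driver, slidebox, cup from where it was at the start of the episode above 0.04 m).
Of blue, red, yellow only 2 to 3 are there at a start; the rules pass over those that are not, and their reading is None.
At some moment in a run one of blue, red, yellow may be knocked a few centimetres aside while the robot is not near it.
It also fails if it takes over 210 s, if anything falls off the work surface, if the arm or the gripper's body presses on something with over 40 N, if the wrist force passes 120 N, or if a joint passes its speed limit or range.

## Robot

A 6-joint arm with a two-finger parallel gripper is mounted at the origin on the work surface. World frame = base frame: x ahead of the robot, y to its left, z up, the work surface at z = 0. Lengths are in m, angles in degrees, forces in N, time in s.
With the tool pointing down it reaches from about 0.3 to 0.75 m from the base axis. Payload 8.5 kg.
Tool frame: the origin (TCP) lies between the finger pads; the fingertips stand env.finger_overhang ahead of it and the grasp point (between the pads) lies 2 mm behind it (env.finger_overhang is the distance from the TCP to the fingertips, in m); z points along the fingers, y is the line along which they close (so a half turn about z gives the same grasp; the last joint's range is limited). The gripper opens to 85 mm and grips with 20 to 120 N. Pads are 22 mm wide; open, the fingers measure 114 mm over their backs; the gripper's body (76 mm by 85 mm) begins 54 mm behind the grasp point. The pads swing forward as they close: fully open they stand 13 mm farther back than shut.
Start: joints at [-12.336, 21.807, 74.336, -0, 83.858, -12.336], TCP at [0.55, 0, 0.217] pointing down, gripper open.
Joint ranges: [-178.18, 178.18], [-50.72, 133.34], [12.68, 142.11], [-81.47, 261.47], [9.98, 163.14], [-165.26, 165.26]. Speed limits (degrees/s): [136.94, 136.94, 180, 180, 180, 180].

## Interface

Orientations are given as a 3x3 rotation matrix whose columns are the frame's x, y, z axes.
In Python, from rig import env gives the robot as it stands. The module is installed in compiled form; this text tells all that it offers.
- The arm moves only by the tool jog_arm, never from a script. Its arguments are lists of equal length, an entry for each row: "hand": the finger opening in m, from 0 to 0.0854; "travel": the shift along the world's x, y, z in m, a list of three; "yaw": the turn about the world's z in rad. A call has exactly 5 rows; each row shifts and turns the commanded pose from where the row before left it; what a row does not reach is not made up. A row lasts 1/8 s, in which the tool goes at most 62.5 mm and 10.7 degrees, less where a joint would pass 70% of its speed; a pose out of reach is approached as far as the arm can. A call is refused whole if a number of a shift passes 0.0625 or a number of a turn 0.188, either way. A call with a gripper value outside its range is refused whole. The fingers move at their own pace and stop on an object; "grip_force" is the grip in N (left out, the last holds). Time passes only in rows, so rows that do not move let the fingers close, or fill a call up. It gives the time, the measured TCP pose, the force, the opening and the grip force at its end, in the units of the state.
- env.observe(): the state, without advancing time (a new reading comes with each control period).
- env.get_image(name): name is "scene" or "side" or "wrist"; returns the picture (400x640x3 uint8, red, green, blue); there is no depth.
- env.calibration(name): a dict with "fx", "fy", "cx", "cy" (pixels), "position" and "rotation" of the camera in the world; the wrist camera has in their place "hand_eye" (4x4, takes a point from camera to tool coordinates, whose origin is the TCP and whose axes are the flange's). Camera axes: x right, y down, z forward; pixel columns grow to the right and rows downward; lengths in m; the calibration is good to about 2 mm. A picture is of the moment at which its call begins: read the wrist's pose just before it. calibration takes no time and is no camera call.
- env.close_job(): hands the job in; it is judged then, once.
The state is a dict: "time_s": time; "q": joint angles; "qvel": joint speeds; "joint_efforts": joint torques, N m; "position": TCP position; "tool_rot": TCP orientation; "ft_force": force on the tool from outside, world axes, zero at the start; "wrist_torque": the same for the moment, N m; "grip_width": finger opening in m; "gripper_force": force on a finger pad.
Only numpy, scipy, OpenCV 4.12 (cv2) and the standard library are available. Lean on these libraries where they do the work, as an engineer would, in place of code of your own. Each camera call takes 0.05 s, during which the arm holds its last target. There are 200 camera calls.

## Working session

There is one attempt and no reset: what is moved stays moved. The work goes in short steps, Python scripts to look and compute and a tool call to move; the robot and the scene stay as the last step left them, time stands still between calls to the robot, and variables do not carry over. Pictures are saved under pics/ and viewed, at most 14 in all, crops included, and the job is handed in when it is done.

Besides the shell and the picture viewer there is one more tool, called after "Emit:" as name(argument=value, ...), one argument or row to a line, values as JSON. jog_arm: Moves the arm, as the interface text tells. Its arguments: {"type":"object","properties":{"hand":{"type":"array"},"travel":{"type":"array"},"yaw":{"type":"array"},"grip_force":{"type":"number"}},"required":["hand","travel","yaw"]}

```bash
mkdir -p pics; cat > h.py <<'E'
import numpy as np, cv2
from rig import env
def cal(n,st=None):
    c=env.calibration(n); K=np.array([[c['fx'],0,c['cx']],[0,c['fy'],c['cy']],[0,0,1.]])
    if 'hand_eye' in c:
        st=st or env.observe(); H=np.array(c['hand_eye']); R=np.array(st['tool_rot']); p=np.array(st['position'])
        return K,p+R@H[:3,3],R@H[:3,:3]
    return K,np.array(c['position']),np.array(c['rotation'])
def ray(C,uv):
    K,p,R=C; d=R@np.linalg.inv(K)@np.array([uv[0],uv[1],1.]); return p,d/np.linalg.norm(d)
def onz(C,uv,z):
    p,d=ray(C,uv); return p+d*(z-p[2])/d[2]
def tri(C1,a,C2,b):
    p,d=ray(C1,a);q,e=ray(C2,b); s=np.linalg.lstsq(np.c_[d,-e],q-p,rcond=None)[0]
    x,y=p+d*s[0],q+e*s[1]; return (x+y)/2,np.linalg.norm(x-y)
def proj(C,P):
    K,p,R=C; v=K@(R.T@(np.array(P)-p)); return v[:2]/v[2]
def shot(n,f=None):
    st=env.observe(); im=cv2.cvtColor(env.get_image(n),cv2.COLOR_RGB2BGR)
    if f: cv2.imwrite('pics/'+f,im)
    return im,cal(n,st)
E
python3 - <<'E'
from h import *
np.set_printoptions(precision=3,suppress=True)
for n in ['scene','side','wrist']:
    im,C=shot(n,n+'0.png'); print(n,C[0][0,0],C[1],C[2].tolist())
print(env.finger_overhang); s=env.observe(); print(s)
E
```

```text
scene 471.01424413050864 [ 1.451 -0.292  0.989] [[0.178401727363143, 0.6668769966087915, -0.723496990365464], [0.9838529742839691, -0.11016946539331521, 0.14105323068805845], [0.014357878200983743, -0.7369788058614635, -0.6757633395239614]]
side 495.2897983022633 [ 0.19  -1.022  0.975] [[0.949135812460556, -0.21409682836871063, 0.23087606542753594], [-0.3146477100697287, -0.6175651060383114, 0.720839897863434], [-0.011748534066722206, -0.7568195874092774, -0.6535182354463683]]
wrist 319.1576664241598 [0.55  0.083 0.373] [[0.9999992077793398, 0.0006183028837104116, -0.0010964224713035625], [0.0002310694565995779, -0.9464126505421383, -0.32295981406470553], [-0.0012373550815391891, 0.322959304859524, -0.9464120436453953]]
0.017
{'time_s': 0.15, 'q': array([-12.336,  21.832,  74.373,   0.001,  83.859, -12.336]), 'qvel': array([-0.032, -0.101, -0.125, -0.083, -0.074, -0.029]), 'joint_efforts': array([  0.002, -44.862, -23.134,  -0.   ,   0.004,  -0.   ]), 'position': array([0.55 , 0.   , 0.217]), 'tool_rot': array([[-0.   ,  1.   , -0.001],
       [ 1.   ,  0.   ,  0.   ],
       [ 0.   , -0.001, -1.   ]]), 'ft_force': array([0.102, 0.113, 0.634]), 'wrist_torque': array([-0.003,  0.024, -0.02 ]), 'gripper_force': 0.0, 'grip_width': 0.08536470839663027}
```

View pics/scene0.png

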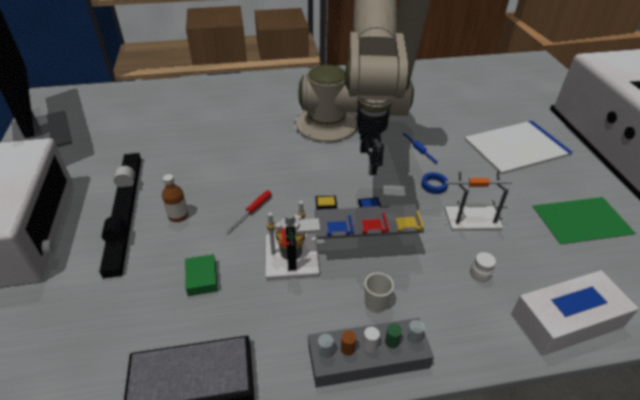

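View pics/side0.png

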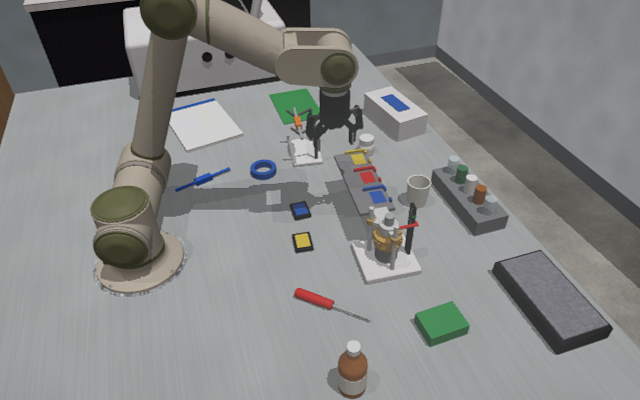

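The scene view shows the blue cassette at (370,203), the yellow one at (326,202), and no red one so far. The bed's bays are at (340,228), (374,226) and (408,223), the jack is at (290,240), and the orange bar hangs on the rack at (479,181). In the side view, blue is at (300,211), yellow at (302,242), the bar at (298,121) and the jack at (387,240). The blue bar at (420,147) in the scene view is the look-alike. It lies loose on the bench with a blue grip, so I'll leave it alone.

```bash
python3 - <<'E'
import cv2
a=cv2.imread('pics/scene0.png')[160:285,250:520]; cv2.imwrite('pics/sc.png',cv2.resize(a,None,fx=2.9,fy=2.9,interpolation=cv2.INTER_CUBIC))
a=cv2.imread('pics/side0.png')[95:290,260:460]; cv2.imwrite('pics/si.png',cv2.resize(a,None,fx=3,fy=3,interpolation=cv2.INTER_CUBIC))
E
```

```text
(no output)
```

View pics/sc.png

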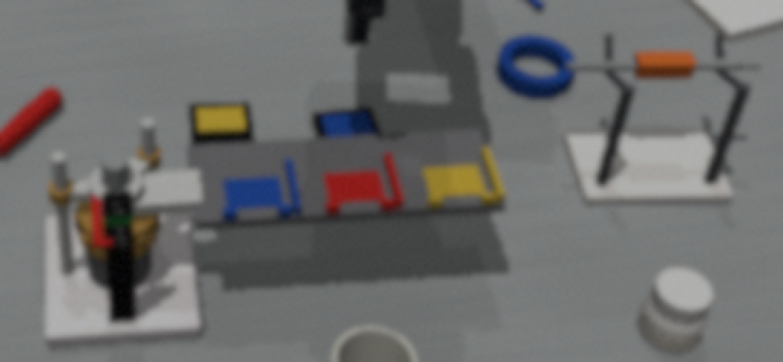

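View pics/si.png

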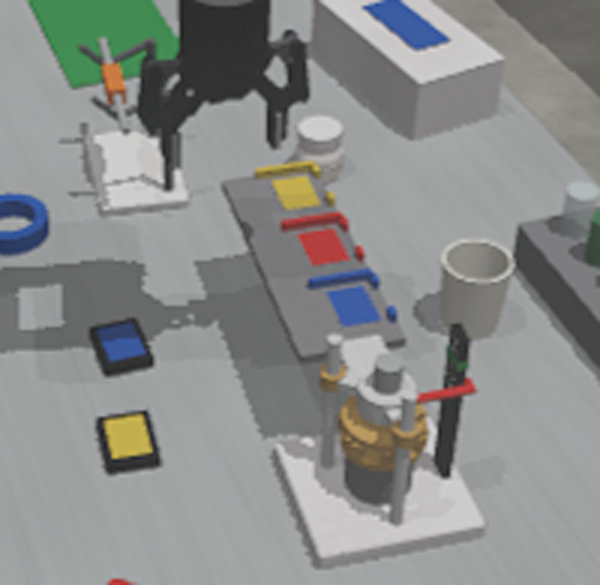

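View pics/wrist0.png

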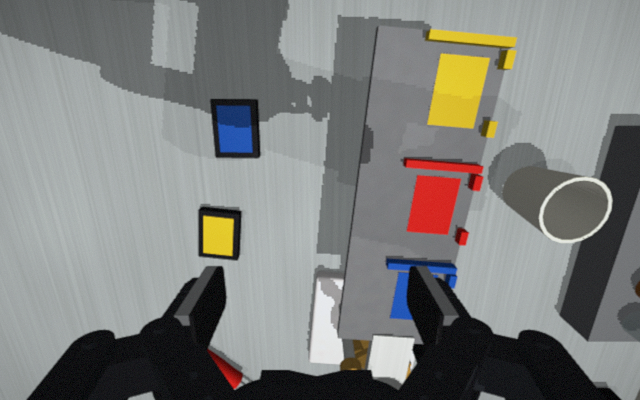

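The wrist view shows the blue cassette at (235,128), the yellow one at (219,232), and the bed's yellow, red and blue bays at (458,92), (433,205) and about (405,295). Only two cassettes are visible. Next I'll measure by colour.

```bash
cat >> h.py <<'E'
HS={'blue':((100,130,60),(130,255,255)),'yellow':((20,130,60),(34,255,255)),'red':((172,150,60),(5,255,255)),'orange':((6,170,90),(14,255,255)),'green':((45,120,30),(80,255,255))}
def blobs(im,col,amin=15):
    h=cv2.cvtColor(im,cv2.COLOR_BGR2HSV); lo,hi=HS[col]
    if lo[0]>hi[0]: m=cv2.inRange(h,lo,(180,255,255))|cv2.inRange(h,(0,)+lo[1:],hi)
    else: m=cv2.inRange(h,lo,hi)
    n,l,s,c=cv2.connectedComponentsWithStats(m,connectivity=4)
    out=[]
    for i in range(1,n):
        if s[i,4]>=amin:
            k,_=cv2.findContours((l==i).astype('uint8'),0,2); out.append((s[i,4],c[i],cv2.minAreaRect(k[0]),s[i,:4]))
    return sorted(out,key=lambda t:-t[0])
E
python3 - <<'E'
from h import *
for n in ['scene','side','wrist']:
    im=cv2.imread(f'pics/{n}0.png')
    for c in HS:
        for b in blobs(im,c)[:8]: print(n,c,b[0],b[1].round(1),[np.round(x,1).tolist() for x in b[2]],b[3])
E
```

```text
scene blue 795 [578.6 301.1] [[579.0, 300.8], [18.7, 48.7], 71.6] [553 288  53  28]
scene blue 303 [434.  182.5] [[434.0, 182.5], [19.0, 24.0], 90.0] [422 173  25  20]
scene blue 245 [339.1 226.6] [[339.1, 225.5], [17.0, 25.6], 84.6] [327 216  26  20]
scene blue 116 [420.6 147.8] [[422.3, 149.3], [34.6, 5.7], 45.0] [409 138  27  24]
scene blue 115 [368.4 202.4] [[369.0, 202.5], [7.0, 16.0], 90.0] [361 199  17   8]
scene blue 90 [551.1 137. ] [[550.4, 136.6], [48.6, 1.8], 37.7] [531 122  40  31]
scene yellow 251 [408.6 222.6] [[408.9, 223.4], [17.1, 24.7], 73.3] [396 212  27  20]
scene yellow 161 [325.6 201. ] [[326.0, 201.0], [8.0, 18.0], 90.0] [317 197  19   9]
scene red 243 [374.1 224.5] [[374.3, 225.4], [17.2, 25.3], 74.1] [362 214  27  20]
scene red 172 [258.9 201.2] [[258.9, 201.3], [6.4, 27.5], 47.3] [248 191  22  22]
scene red 69 [284.  237.6] [[284.6, 236.5], [15.5, 6.1], 85.9] [281 229   8  16]
scene orange 115 [348.4 337.4] [[348.5, 337.5], [11.0, 11.0], 90.0] [343 332  12  12]
scene orange 90 [479.1 181.1] [[479.0, 181.5], [5.0, 18.0], 90.0] [470 179  19   6]
scene orange 
[... 2453 characters left out ...]
1.4], 5.4] [426  29  91  19]
wrist yellow 266 [506.4  59.2] [[506.3, 59.2], [13.8, 21.1], 14.0] [498  50  18  19]
wrist yellow 209 [488.8 128.4] [[488.6, 128.3], [12.9, 16.9], 15.9] [481 121  17  17]
wrist yellow 83 [355.  362.2] [[356.4, 362.9], [9.8, 20.1], 59.0] [346 355  19  14]
wrist yellow 30 [358.8 345.8] [[359.0, 345.3], [5.1, 10.2], 23.2] [355 341   8  10]
wrist red 2397 [432.7 204.3] [[433.1, 204.8], [42.9, 61.2], 11.3] [407 175  54  60]
wrist red 893 [449.6 168.9] [[444.1, 166.7], [81.0, 25.3], 18.4] [404 158  79  33]
wrist red 447 [226.9 370.3] [[225.5, 365.5], [45.8, 15.8], 53.1] [208 350  34  39]
wrist red 158 [461.2 236.3] [[461.3, 236.4], [11.0, 15.9], 11.3] [456 228  12  17]
```

```bash
python3 - <<'E'
from h import *
np.set_printoptions(precision=4,suppress=True)
S,D,W=cal('scene'),cal('side'),cal('wrist')
print('patch y tri',tri(D,(358.2,158.7),W,(457.4,90.2)),'red',tri(D,(367.3,176.9),W,(432.7,204.3)),)
print('bar',tri(S,(479.1,181.1),D,(297.2,120.7)))
for n,r in [('blue',((234.2,128.5),(49.1,34.1),86.4)),('yellow',((217.5,235.5),(41,31),90))]:
    P=np.array([onz(W,p,.014) for p in cv2.boxPoints(r)])[:,:2]; c=P.mean(0)
    print(n,c,[np.linalg.norm(P[i]-P[i-1]) for i in range(2)],[np.degrees(np.arctan2(*(P[i]-P[i-1])[::-1])) for i in range(4)])
# black outline
im=cv2.imread('pics/wrist0.png')
for (u,v) in [(235,128),(219,233)]:
    m=np.zeros(im.shape[:2],'uint8'); k=im[:,:].max(2)<45
    w=im[v-45:v+45,u-45:u+45]; hsv=cv2.cvtColor(w,cv2.COLOR_BGR2HSV)
    mm=((w.max(2)<55)|(hsv[:,:,1]>120)).astype('uint8')
    n,l,s,c=cv2.connectedComponentsWithStats(mm); i=l[45,45]; k,_=cv2.findContours((l==i).astype('uint8'),0,2)
    r=cv2.minAreaRect(k[0]); P=cv2.boxPoints(r)+[u-45,v-45]; Q=np.array([onz(W,p,.014) for p in P])[:,:2]
    print('outline',s[i],Q.mean(0),[np.linalg.norm(Q[i]-Q[i-1]) for i in range(2)],[np.degrees(np.arctan2(*(Q[i]-Q[i-1])[::-1])) for i in range(4)])
for z in (.115,.119,.123):
    print(z,'ypatch',onz(W,(458,90.9),z)[:2],'rpatch',onz(W,(433.1,204.8),z)[:2],'side fence corners',[onz(W,p,z+.009)[:2] for p in [(427,30),(516,38)]], 'back',onz(W,(504.5,58),z+.009)[:2],onz(W,(486.5,128),z+.009)[:2])
print('ptr base',tri(S,(284,237.6),D,(409,225.3)))
c=[proj(W,(.6,.0,.12))]; print(c)
E
python3 - <<'E'
import cv2
a=cv2.imread('pics/wrist0.png')
cv2.imwrite('pics/w1.png',cv2.resize(a[0:290,330:530],None,fx=2,fy=2,interpolation=cv2.INTER_NEAREST))
E
```

```text
patch y tri (array([0.6542, 0.0863, 0.1215]), np.float64(0.0011075542396852245)) red (array([ 0.6466, -0.0035,  0.1208]), np.float64(0.0011542363365299297))
bar (array([0.5395, 0.3379, 0.1286]), np.float64(0.0033034975034151835))
blue [0.4595 0.047 ] [np.float64(0.052979748632416016), np.float64(0.036847653848908875)] [np.float64(87.96321916893882), np.float64(3.435275233735333), np.float64(-90.05579637476548), np.float64(-176.38721791201203)]
yellow [ 0.4282 -0.0819] [np.float64(0.05567453063040896), np.float64(0.037348633286005774)] [np.float64(83.42939058579138), np.float64(0.03324163948271345), np.float64(-94.78983967572034), np.float64(-179.95837969526886)]
outline [  20   16   50   59 2645] [0.4601 0.0473] [np.float64(0.0643470360204321), np.float64(0.051028340412594415)] [np.float64(85.94604654558789), np.float64(1.8837129796552132), np.float64(-91.29815292935146), np.float64(-177.99340395246261)]
outline [  25   19   42   53 1996] [ 0.4302 -0.0787] [np.float64(0.05249414931619815), np.float64(0.06883067586114668)] [np.float64(177.10655163247296), np.float64(80.85745538884103), np.float64(-2.742891785559095), np.float64(-96.7655988098912)]
0.115 ypatch [0.658  0.0858] rpatch [ 0.6499 -0.0061] side fence corners [array([0.6269, 0.1257]), array([0.6898, 0.1207])] back [0.6842 0.1079] [0.6798 0.059 ]
0.119 ypatch [0.6563 0.0858] rpatch [ 0.6483 -0.0047] side fence corners [array([0.6257, 0.125 ]), array([0.6875, 0.1201])] back [0.682  0.1075] [0.6777 0.0594]
0.123 ypatch [0.6546 0.0858] rpatch [ 0.6468 -0.0033] side fence corners [array([0.6244, 0.1243]), array([0.6853, 0.1195])] back [0.6799 0.1071] [0.6756 0.0598]
ptr base (array([ 0.6648, -0.2314,  0.1295]), np.float64(0.00030063470318549847))
[array([376.2471, 199.8176])]
```

View pics/w1.png

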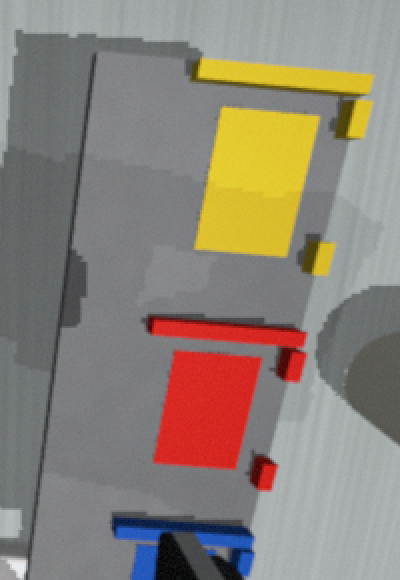

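The wrist crop shows the bed is empty, yawed about -5°, with its floor at z≈0.121. From it I get yellow_seat ≈ (0.654, 0.086) and blue_seat ≈ (0.638, -0.094). The two cassettes on the bench are blue at (0.460, 0.047) and yellow at (0.429, -0.081). I'll pick up the blue one first.

Emit:
jog_arm(
  hand=[0.0854, 0.0854, 0.0854, 0.0854, 0.0854],
  travel=[
    [-0.018, 0.0095, -0.023],
    [-0.018, 0.0095, -0.023],
    [-0.018, 0.0095, -0.023],
    [-0.018, 0.0095, -0.023],
    [-0.018, 0.009, -0.023],
  ],
  yaw=[0, 0, 0, 0, 0],
  grip_force=30,
)

```text
time_s: 0.78
position: [0.4592, 0.0473, 0.1012]
tool_rot: [[0.0, 1.0, -0.0], [1.0, -0.0, 0.0], [0.0, -0.0, -1.0]]
ft_force: [0.4, -0.4, 0.1]
grip_width: 0.0854
gripper_force: 0.0
```

```bash
python3 - <<'E'
from h import *
np.set_printoptions(precision=4,suppress=True)
im,W=shot('wrist','w2.png'); print(env.observe()['position'])
for c in ('blue','yellow'):
  for b in blobs(im,c,200)[:2]: print(c,b[0],onz(W,b[2][0],.014)[:2],b[2])
im,W=shot('side','s2.png')
for c in ('blue','yellow','red'):
  for b in blobs(im,c,20)[:8]: print(c,b[0],b[1],onz(W,b[1],.014)[:2])
E
```

```text
[0.4556 0.0485 0.0987]
blue 2974 [0.4585 0.0489] ((314.9999694824219, 201.49998474121094), (47.99999237060547, 60.99999237060547), 0.0)
yellow 2003 [ 0.4275 -0.0787] ((281.9666442871094, 330.8562316894531), (43.092288970947266, 47.63486862182617), 5.355824947357178)
blue 270 [260.6815 169.663 ] [0.3911 0.2731]
blue 226 [202.4602 178.8097] [0.2051 0.2866]
blue 199 [395.1005 102.5126] [0.984  0.5283]
blue 141 [299.8156 208.4326] [0.4578 0.0477]
blue 139 [377.4748 196.5396] [0.6953 0.0232]
blue 91 [188.3297 105.5275] [0.2173 0.7755]
blue 29 [372.9655 186.6552] [0.7009 0.0719]
yellow 182 [302.1044 239.978 ] [ 0.427  -0.0809]
yellow 105 [358.2095 158.7333] [0.7118 0.2254]
yellow 33 [354.0303 150.6061] [0.7157 0.2743]
red 322 [312.9845 297.3696] [ 0.396  -0.2802]
red 118 [367.2458 176.9068] [0.7028 0.1236]
red 42 [409.0476 225.2857] [ 0.7297 -0.1231]
red 26 [363.2692 167.6154] [0.7093 0.1738]
```

Emit:
jog_arm(
  hand=[0.0854, 0.0854, 0.0854, 0.0854, 0.0854],
  travel=[
    [-0.001, 0.002, -0.02],
    [0, 0, -0.03],
    [0, 0, -0.03],
    [0, 0, -0.006],
    [0, 0, 0],
  ],
  yaw=[0, 0, 0, 0, 0],
)

```text
time_s: 1.5
position: [0.4599, 0.0487, 0.0167]
tool_rot: [[0.0, 1.0, 0.001], [1.0, -0.0, -0.0], [-0.0, 0.001, -1.0]]
ft_force: [0.5, -0.5, 0.2]
grip_width: 0.0856
gripper_force: 0.0
```

Emit:
jog_arm(
  hand=[0.04, 0.04, 0.04, 0.04, 0.04],
  travel=[
    [0, 0, 0],
    [0, 0, 0],
    [0, 0, 0],
    [0, 0, 0],
    [0, 0, 0],
  ],
  yaw=[0, 0, 0, 0, 0],
)

```text
time_s: 2.12
position: [0.459, 0.049, 0.0161]
tool_rot: [[0.0, 1.0, -0.0], [1.0, -0.0, 0.0], [0.0, -0.0, -1.0]]
ft_force: [-0.7, 0.5, -0.5]
grip_width: 0.0398
gripper_force: 0.0
```

```bash
python3 - <<'E'
from h import *
im,W=shot('wrist','w3.png'); print(env.observe())
a,_=shot('side'); a=cv2.resize(a[130:280,230:390],None,fx=2.6,fy=2.6)
cv2.imwrite('pics/c3.png',np.hstack([a,im[:390,120:504]]))
E
```

```text
{'time_s': 2.175, 'q': array([-8.65211544e+00,  2.87097089e+01,  1.03912335e+02,  1.09390708e-03,
        4.73798854e+01, -8.65424632e+00]), 'qvel': array([ 0.0064701 , -0.04444883,  0.06405887, -0.06141473, -0.13542937,
        0.02054912]), 'joint_efforts': array([ 3.07054848e-03, -4.09957445e+01, -1.29156420e+01, -1.34540023e-04,
        1.73158736e-03, -3.86202498e-05]), 'position': array([0.4589796 , 0.04901518, 0.0160329 ]), 'tool_rot': array([[-2.42623136e-05,  9.99999999e-01, -3.11759496e-05],
       [ 1.00000000e+00,  2.42629045e-05,  1.89548843e-05],
       [ 1.89556408e-05, -3.11754897e-05, -9.99999999e-01]]), 'ft_force': array([ 0.21781352,  0.4047274 , -0.23747785]), 'wrist_torque': array([0.01772767, 0.05639153, 0.0245773 ]), 'gripper_force': 0.0, 'grip_width': 0.04033619227339541}
```

View pics/c3.png

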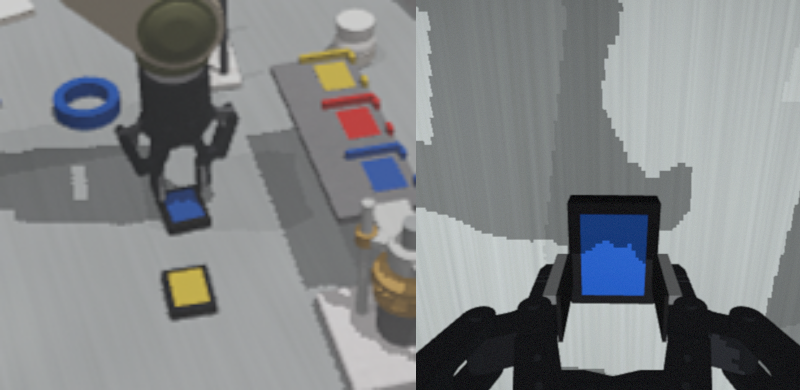

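```bash
python3 - <<'E'
from h import *
np.set_printoptions(precision=4,suppress=True)
im=cv2.imread('pics/w3.png'); W=cal('wrist')
b=blobs(im,'blue',200)[0]; print(b, onz(W,b[2][0],.014))
for z in (0,.014,.03):
  print(z,[proj(W,(.459+s*.02,.049+t*.011,z)).round(0).tolist() for s in(-1,1) for t in (-1,1)],[proj(W,(.459+s*.025,.049+t*.011,z)).round(0).tolist() for s in(-1,1) for t in (-1,1)])
cv2.imwrite('pics/c4.png',cv2.resize(im[180:340,240:400],None,fx=3.6,fy=3.6))
E
```

```text
(np.int32(5403), array([316.9787, 254.0272]), ((317.4999694824219, 254.5), (66.99998474121094, 80.99998474121094), -0.0), array([284, 214,  68,  82], dtype=int32)) [0.4599 0.0481 0.014 ]
0 [[283.0, 258.0], [282.0, 225.0], [349.0, 258.0], [350.0, 225.0]] [[275.0, 258.0], [273.0, 225.0], [357.0, 258.0], [359.0, 225.0]]
0.014 [[281.0, 270.0], [279.0, 235.0], [351.0, 271.0], [353.0, 235.0]] [[272.0, 270.0], [270.0, 235.0], [360.0, 271.0], [362.0, 235.0]]
0.03 [[277.0, 287.0], [276.0, 248.0], [355.0, 287.0], [356.0, 248.0]] [[268.0, 287.0], [266.0, 248.0], [364.0, 287.0], [366.0, 248.0]]
```

View pics/c4.png

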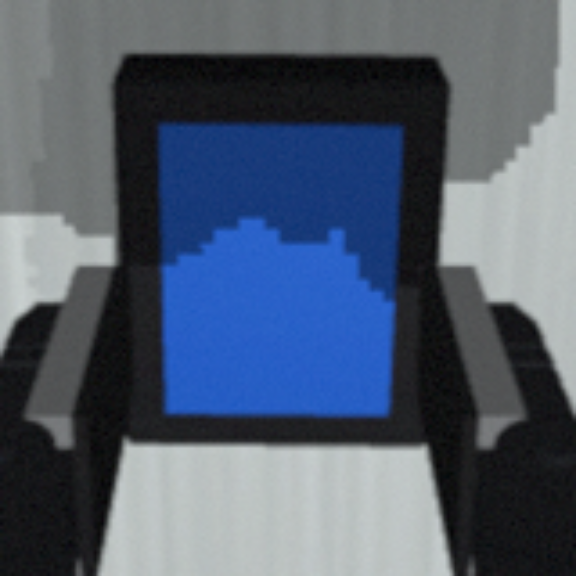

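The pads do sit outside the cassette's sides, at (274,255) and (360,255). I'll close further to get a firm grip.

Emit:
jog_arm(
  hand=[0.02, 0.02, 0.02, 0.02, 0.02],
  travel=[
    [0, 0, 0],
    [0, 0, 0],
    [0, 0, 0],
    [0, 0, 0],
    [0, 0, 0],
  ],
  yaw=[0, 0, 0, 0, 0],
)

```text
time_s: 2.85
position: [0.459, 0.049, 0.016]
tool_rot: [[-0.0, 1.0, -0.0], [1.0, 0.0, -0.0], [-0.0, -0.0, -1.0]]
ft_force: [0.4, 0.5, 0.0]
grip_width: 0.0199
gripper_force: 0.0
```

```bash
python3 - <<'E'
from h import *
im,W=shot('wrist','w4.png'); 
cv2.imwrite('pics/c5.png',cv2.resize(im[180:340,220:420],None,fx=3,fy=3))
E
```

```text
(no output)
```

View pics/c5.png

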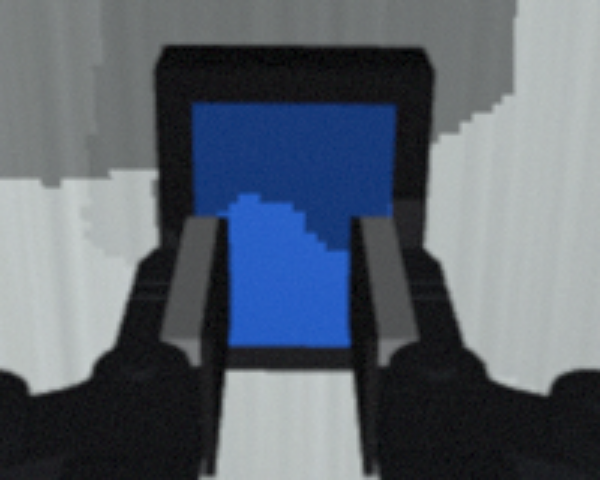

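The fingers have closed above the cassette, so the tips sit higher than I assumed. I'll open, go lower in small steps and watch the force.

Emit:
jog_arm(
  hand=[0.07, 0.07, 0.07, 0.07, 0.07],
  travel=[
    [0, 0, 0],
    [0, 0, 0],
    [0, 0, 0],
    [0, 0, -0.004],
    [0, 0, -0.004],
  ],
  yaw=[0, 0, 0, 0, 0],
)

```text
time_s: 3.52
position: [0.4589, 0.049, 0.0077]
tool_rot: [[0.0, 1.0, -0.0], [1.0, -0.0, -0.0], [-0.0, -0.0, -1.0]]
ft_force: [0.0, -0.4, -0.5]
grip_width: 0.0699
gripper_force: 0.0
```

Emit:
jog_arm(
  hand=[0.055, 0.05, 0.05, 0.045, 0.04],
  travel=[
    [0, 0, 0],
    [0, 0, 0],
    [0, 0, 0],
    [0, 0, 0],
    [0, 0, 0],
  ],
  yaw=[0, 0, 0, 0, 0],
)

```text
time_s: 4.15
position: [0.459, 0.049, 0.0081]
tool_rot: [[0.0, 1.0, 0.0], [1.0, -0.0, -0.0], [-0.0, 0.0, -1.0]]
ft_force: [-0.1, -0.3, -0.1]
grip_width: 0.0399
gripper_force: 0.0
```

Emit:
jog_arm(
  hand=[0.065, 0.065, 0.065, 0.065, 0.065],
  travel=[
    [0, 0, 0],
    [0, 0, 0],
    [0, 0, -0.003],
    [0, 0, -0.003],
    [0, 0, -0.002],
  ],
  yaw=[0, 0, 0, 0, 0],
)

```text
time_s: 4.78
position: [0.4589, 0.049, -0.0003]
tool_rot: [[-0.0, 1.0, -0.0], [1.0, 0.0, 0.0], [0.0, -0.0, -1.0]]
ft_force: [-0.7, -0.2, -0.5]
grip_width: 0.0649
gripper_force: 0.0
```

```bash
python3 - <<'E'
from h import *
im,W=shot('wrist','w6.png'); s,_=shot('side','s6.png')
cv2.imwrite('pics/c6.png',np.hstack([cv2.resize(im[180:340,220:420],(400,320)),cv2.resize(s[150:230,250:350],(400,320),interpolation=cv2.INTER_CUBIC)]))
print(env.observe()['position'],env.observe()['ft_force'])
E
```

```text
[ 4.58825469e-01  4.90087199e-02 -2.50634628e-04] [ 0.98126697  0.34276764 -0.94659997]
```

View pics/c6.png

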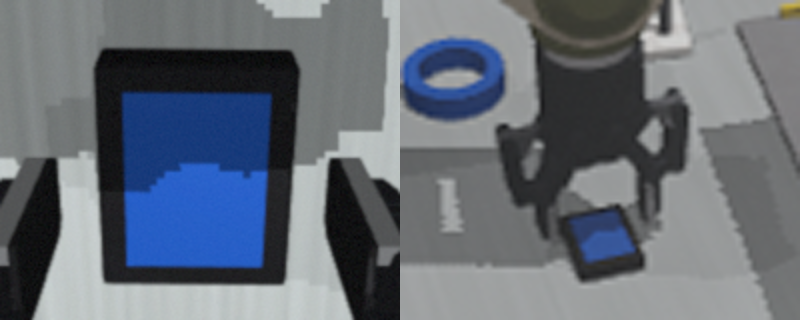

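Emit:
jog_arm(
  hand=[0.065, 0.065, 0.065, 0.065, 0.065],
  travel=[
    [0, 0, -0.003],
    [0, 0, -0.003],
    [0, 0, -0.003],
    [0, 0, 0],
    [0, 0, 0],
  ],
  yaw=[0, 0, 0, 0, 0],
)

```text
time_s: 5.5
position: [0.459, 0.049, -0.009]
tool_rot: [[0.0, 1.0, 0.0], [1.0, -0.0, -0.0], [-0.0, 0.0, -1.0]]
ft_force: [-0.5, 0.3, -1.3]
grip_width: 0.065
gripper_force: 0.0
```

Emit:
jog_arm(
  hand=[0.055, 0.05, 0.045, 0.04, 0.04],
  travel=[
    [0, 0, 0],
    [0, 0, 0],
    [0, 0, 0],
    [0, 0, 0],
    [0, 0, 0],
  ],
  yaw=[0, 0, 0, 0, 0],
)

```text
time_s: 6.12
position: [0.4592, 0.049, -0.0086]
tool_rot: [[0.0, 1.0, 0.001], [1.0, -0.0, -0.0], [-0.0, 0.001, -1.0]]
ft_force: [-1.1, 0.5, 5.4]
grip_width: 0.0487
gripper_force: 30.7
```

Now it's gripped: 49 mm wide at 31 N. I'll lift it and move over the blue bay.

Emit:
jog_arm(
  hand=[0.04, 0.04, 0.04, 0.04, 0.04],
  travel=[
    [0, 0, 0.02],
    [0, 0, 0.035],
    [0, 0, 0.04],
    [0, 0, 0.04],
    [0, 0, 0.034],
  ],
  yaw=[0, 0, 0, 0, 0],
  grip_force=40,
)

```text
time_s: 6.75
position: [0.4588, 0.049, 0.1614]
tool_rot: [[-0.0, 1.0, 0.0], [1.0, 0.0, -0.0], [-0.0, 0.0, -1.0]]
ft_force: [0.7, 0.3, -1.1]
grip_width: 0.0484
gripper_force: 42.4
```

Emit:
jog_arm(
  hand=[0.04, 0.04, 0.04, 0.04, 0.04],
  travel=[
    [0.035, -0.029, 0],
    [0.035, -0.029, 0],
    [0.035, -0.029, 0],
    [0.035, -0.03, 0],
    [0.034, -0.03, 0],
  ],
  yaw=[-0.0175, -0.0175, -0.0175, -0.0175, -0.017],
)

```text
time_s: 7.38
position: [0.6338, -0.099, 0.1596]
tool_rot: [[0.087, 0.996, -0.001], [0.996, -0.087, 0.0], [0.0, -0.001, -1.0]]
ft_force: [0.0, -0.0, -0.9]
grip_width: 0.0486
gripper_force: 42.4
```

Emit:
jog_arm(
  hand=[0.04, 0.04, 0.04, 0.04, 0.04],
  travel=[
    [0, 0, 0],
    [0, 0, 0],
    [0, 0, 0],
    [0, 0, 0],
    [0, 0, 0],
  ],
  yaw=[0, 0, 0, 0, 0],
)

```text
time_s: 8.0
position: [0.6328, -0.0976, 0.1603]
tool_rot: [[0.086, 0.996, 0.0], [0.996, -0.086, -0.0], [-0.0, 0.0, -1.0]]
ft_force: [-0.2, -0.3, -1.6]
grip_width: 0.0487
gripper_force: 42.4
```

```bash
python3 - <<'E'
from h import *
np.set_printoptions(precision=4,suppress=True)
im,W=shot('wrist','w7.png'); print(env.observe()['position'])
for c in ('blue','red','yellow'):
  for b in blobs(im,c,60)[:6]: print(c,b[0],b[2][0],b[3],[onz(W,b[2][0],z)[:2] for z in (.121,.130)])
s,_=shot('side','s7.png')
cv2.imwrite('pics/c7.png',np.hstack([im[:,150:560],cv2.resize(s[150:290,310:460],(390,400),interpolation=cv2.INTER_CUBIC)]))
E
```

```text
[ 0.6329 -0.0978  0.1602]
blue 6971 (316.5, 278.5) [277 233  80  92] [array([ 0.6298, -0.1372]), array([ 0.6303, -0.1315])]
blue 1487 (325.5, 182.0) [275 165 102  35] [array([ 0.6415, -0.0676]), array([ 0.6415, -0.0652])]
blue 1403 (326.0, 197.5) [298 185  57  26] [array([ 0.6411, -0.0779]), array([ 0.641, -0.075])]
red 5884 (327.0, 72.5) [295  26  65  94] [array([ 0.6473, -0.0035]), array([ 0.647, -0.004])]
red 1540 (327.5, 19.0) [268   0 120  39] [array([0.6496, 0.0232]), array([0.6492, 0.0215])]
red 788 (109.49057006835938, 336.21697998046875) [ 89 320  43  33] [array([ 0.4697, -0.1736]), array([ 0.4775, -0.1663])]
red 253 (375.04144287109375, 118.50346374511719) [369 108  13  22] [array([ 0.6739, -0.0313]), array([ 0.6723, -0.0305])]
yellow 1962 (106.93244171142578, 184.59458923339844) [ 84 159  47  52] [array([ 0.503 , -0.0573]), array([ 0.5093, -0.0554])]
yellow 203 (345.0, 341.5) [338 333  15  18] [array([ 0.6467, -0.194 ]), array([ 0.6464, -0.1857])]
yellow 109 (266.5721740722656, 338.9123840332031) [259 328  15  24] [array([ 0.5876, -0.1864]), array([ 0.59  , -0.1785])]
```

View pics/c7.png

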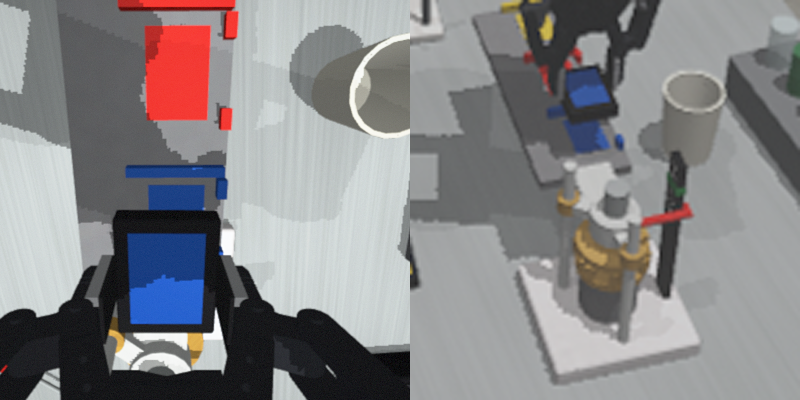

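The blue cassette is held level over its bay, at (316,278) in the wrist view. Lowering it now.

Emit:
jog_arm(
  hand=[0.04, 0.04, 0.04, 0.04, 0.04],
  travel=[
    [0, 0.001, -0.015],
    [0, 0, -0.015],
    [0, 0, -0.01],
    [0, 0, -0.003],
    [0, 0, 0],
  ],
  yaw=[0, 0, 0, 0, 0],
)

```text
time_s: 8.72
position: [0.6331, -0.0971, 0.117]
tool_rot: [[0.087, 0.996, 0.0], [0.996, -0.087, -0.0], [-0.0, 0.0, -1.0]]
ft_force: [-0.9, 0.6, -1.3]
grip_width: 0.0484
gripper_force: 42.4
```

Emit:
jog_arm(
  hand=[0.04, 0.04, 0.04, 0.04, 0.04],
  travel=[
    [0, 0, -0.001],
    [0, 0, -0.001],
    [0, 0, -0.001],
    [0, 0, 0],
    [0, 0, 0],
  ],
  yaw=[0, 0, 0, 0, 0],
)

```text
time_s: 9.35
position: [0.633, -0.097, 0.1141]
tool_rot: [[0.087, 0.996, 0.0], [0.996, -0.087, -0.0], [-0.0, 0.0, -1.0]]
ft_force: [-0.1, 0.3, -1.0]
grip_width: 0.0486
gripper_force: 42.4
```

Emit:
jog_arm(
  hand=[0.04, 0.04, 0.04, 0.04, 0.04],
  travel=[
    [0, 0, -0.001],
    [0, 0, -0.001],
    [0, 0, 0],
    [0, 0, 0],
    [0, 0, 0],
  ],
  yaw=[0, 0, 0, 0, 0],
)

```text
time_s: 9.98
position: [0.633, -0.097, 0.1126]
tool_rot: [[0.087, 0.996, 0.001], [0.996, -0.087, -0.0], [-0.0, 0.001, -1.0]]
ft_force: [-2.2, 1.1, 6.8]
grip_width: 0.0482
gripper_force: 43.0
```

Emit:
jog_arm(
  hand=[0.04, 0.04, 0.04, 0.04, 0.04],
  travel=[
    [0, 0, -0.001],
    [0, 0, 0],
    [0, 0, 0],
    [0, 0, 0],
    [0, 0, 0],
  ],
  yaw=[0, 0, 0, 0, 0],
)

```text
time_s: 10.6
position: [0.6331, -0.0971, 0.1126]
tool_rot: [[0.087, 0.996, 0.001], [0.996, -0.087, -0.001], [-0.001, 0.001, -1.0]]
ft_force: [-4.8, 1.3, 10.6]
grip_width: 0.0485
gripper_force: 43.6
```

Emit:
jog_arm(
  hand=[0.04, 0.04, 0.04, 0.04, 0.04],
  travel=[
    [0, 0, 0.001],
    [0, 0.0015, 0],
    [0, 0.0015, 0],
    [0, 0, 0],
    [0, 0, 0],
  ],
  yaw=[0, 0, 0, 0, 0],
)

```text
time_s: 11.22
position: [0.6335, -0.0947, 0.1126]
tool_rot: [[0.087, 0.996, 0.002], [0.996, -0.087, -0.001], [-0.001, 0.002, -1.0]]
ft_force: [0.3, -2.7, 5.7]
grip_width: 0.0481
gripper_force: 43.0
```

Emit:
jog_arm(
  hand=[0.04, 0.04, 0.04, 0.04, 0.04],
  travel=[
    [0, 0.001, 0],
    [0, 0, 0],
    [0, 0.001, 0],
    [0, 0, 0],
    [0, 0, 0],
  ],
  yaw=[0, 0, 0, 0, 0],
)

```text
time_s: 11.85
position: [0.6336, -0.0928, 0.1126]
tool_rot: [[0.087, 0.996, 0.002], [0.996, -0.087, -0.002], [-0.001, 0.002, -1.0]]
ft_force: [0.5, -2.5, 5.1]
grip_width: 0.0492
gripper_force: 43.0
```

Emit:
jog_arm(
  hand=[0.04, 0.04, 0.04, 0.04, 0.04],
  travel=[
    [0, 0.001, 0],
    [0, 0, 0],
    [0, 0.001, 0],
    [0, 0, 0],
    [0, 0, 0],
  ],
  yaw=[0, 0, 0, 0, 0],
)

```text
time_s: 12.48
position: [0.6337, -0.0918, 0.1126]
tool_rot: [[0.087, 0.996, 0.002], [0.996, -0.087, -0.003], [-0.003, 0.002, -1.0]]
ft_force: [-0.3, -6.8, 4.1]
grip_width: 0.0485
gripper_force: 42.9
```

Emit:
jog_arm(
  hand=[0.04, 0.04, 0.04, 0.04, 0.04],
  travel=[
    [0, 0.001, 0],
    [0, 0, 0],
    [0, 0, 0],
    [0, 0, 0],
    [0, 0, 0],
  ],
  yaw=[0, 0, 0, 0, 0],
)

```text
time_s: 13.1
position: [0.6337, -0.0917, 0.1126]
tool_rot: [[0.088, 0.996, 0.002], [0.996, -0.088, -0.005], [-0.005, 0.003, -1.0]]
ft_force: [-0.3, -10.4, 4.4]
grip_width: 0.0488
gripper_force: 42.9
```

Emit:
jog_arm(
  hand=[0.04, 0.04, 0.04, 0.04, 0.04],
  travel=[
    [0.001, -0.0008, 0],
    [0.001, -0.0001, 0],
    [0.001, -0.0001, 0],
    [0, 0, 0],
    [0, 0, 0],
  ],
  yaw=[0, 0, 0, 0, 0],
)

```text
time_s: 13.72
position: [0.6345, -0.0918, 0.1126]
tool_rot: [[0.087, 0.996, -0.003], [0.996, -0.087, -0.003], [-0.003, -0.003, -1.0]]
ft_force: [-10.9, -7.7, 9.1]
grip_width: 0.0484
gripper_force: 43.4
```

Emit:
jog_arm(
  hand=[0.04, 0.04, 0.04, 0.04, 0.04],
  travel=[
    [0.001, -0.0001, 0],
    [0, 0, 0],
    [0.001, -0.0001, 0],
    [0, 0, 0],
    [0, 0, 0],
  ],
  yaw=[0, 0, 0, 0, 0],
)

```text
time_s: 14.35
position: [0.6365, -0.092, 0.1126]
tool_rot: [[0.087, 0.996, -0.003], [0.996, -0.087, -0.003], [-0.003, -0.003, -1.0]]
ft_force: [-11.5, -8.4, 9.4]
grip_width: 0.0485
gripper_force: 43.4
```

Emit:
jog_arm(
  hand=[0.04, 0.04, 0.04, 0.04, 0.04],
  travel=[
    [0.001, -0.0001, 0],
    [0, 0, 0],
    [0, 0, 0],
    [0, 0, 0],
    [0, 0, 0],
  ],
  yaw=[0, 0, 0, 0, 0],
)

```text
time_s: 14.98
position: [0.6375, -0.092, 0.1126]
tool_rot: [[0.087, 0.996, -0.003], [0.996, -0.087, -0.003], [-0.003, -0.003, -1.0]]
ft_force: [-11.2, -7.7, 9.7]
grip_width: 0.0484
gripper_force: 43.4
```

Emit:
jog_arm(
  hand=[0.04, 0.04, 0.04, 0.04, 0.04],
  travel=[
    [0.001, -0.0001, 0],
    [0, 0, 0],
    [0.001, -0.0001, 0],
    [0, 0, 0],
    [0, 0, 0],
  ],
  yaw=[0, 0, 0, 0, 0],
)

```text
time_s: 15.6
position: [0.6395, -0.0922, 0.1126]
tool_rot: [[0.087, 0.996, -0.003], [0.996, -0.087, -0.003], [-0.003, -0.003, -1.0]]
ft_force: [-11.3, -7.1, 9.2]
grip_width: 0.048
gripper_force: 43.4
```

Emit:
jog_arm(
  hand=[0.04, 0.04, 0.04, 0.04, 0.04],
  travel=[
    [0.001, -0.0001, 0],
    [0, 0, 0],
    [0, 0, 0],
    [0, 0, 0],
    [0, 0, 0],
  ],
  yaw=[0, 0, 0, 0, 0],
)

```text
time_s: 16.23
position: [0.6397, -0.0922, 0.1126]
tool_rot: [[0.087, 0.996, -0.005], [0.996, -0.087, -0.003], [-0.003, -0.005, -1.0]]
ft_force: [-15.2, -6.4, 10.8]
grip_width: 0.0487
gripper_force: 43.5
```

Emit:
jog_arm(
  hand=[0.04, 0.04, 0.05, 0.055, 0.065],
  travel=[
    [0.001, 0, 0],
    [0, 0, 0],
    [0, 0, 0],
    [0, 0, 0],
    [0, 0, 0],
  ],
  yaw=[0, 0, 0, 0, 0],
)

```text
time_s: 16.85
position: [0.6432, -0.0905, 0.1117]
tool_rot: [[0.087, 0.996, 0.0], [0.996, -0.087, 0.0], [0.0, 0.0, -1.0]]
ft_force: [-0.3, -0.2, 0.2]
grip_width: 0.0651
gripper_force: 0.0
```

Emit:
jog_arm(
  hand=[0.065, 0.065, 0.065, 0.065, 0.065],
  travel=[
    [0, 0, 0],
    [0, 0, 0.01],
    [0, 0, 0.04],
    [0, 0, 0.05],
    [0, 0, 0],
  ],
  yaw=[0, 0, 0, 0, 0],
)

```text
time_s: 17.48
position: [0.6445, -0.0909, 0.2172]
tool_rot: [[0.087, 0.996, 0.009], [0.996, -0.087, -0.003], [-0.002, 0.009, -1.0]]
ft_force: [0.8, -0.3, -0.4]
grip_width: 0.065
gripper_force: 0.0
```

Emit:
jog_arm(
  hand=[0.0854, 0.0854, 0.0854, 0.0854, 0.0854],
  travel=[
    [-0.042, 0.0025, 0],
    [-0.042, 0.0025, 0],
    [-0.042, 0.0025, 0],
    [-0.042, 0.0025, 0],
    [-0.042, 0.0025, 0],
  ],
  yaw=[0, 0, 0, 0, 0],
)

```text
time_s: 18.1
position: [0.4314, -0.0778, 0.2117]
tool_rot: [[0.087, 0.996, -0.0], [0.996, -0.087, 0.0], [0.0, -0.0, -1.0]]
ft_force: [0.3, 0.2, -0.1]
grip_width: 0.0852
gripper_force: 0.0
```

```bash
cat > look.py <<'E'
from h import *
import sys
np.set_printoptions(precision=4,suppress=True)
im,W=shot('wrist',sys.argv[1]); print(env.observe()['position'])
for c in ('blue','red','yellow'):
  for b in blobs(im,c,60)[:6]: print(c,b[0],np.round(b[2],1).tolist() if 0 else [np.round(x,1).tolist() for x in b[2]],b[3],[onz(W,b[2][0],z)[:2] for z in (.014,.121,.130,.135)])
E
python3 look.py w8.png
```

```text
[ 0.4273 -0.0765  0.2116]
blue 3450 [[584.0, 200.9], [56.5, 84.7], 14.6] [547 167  76  71] [array([ 0.7407, -0.1394]), array([ 0.6495, -0.0957]), array([ 0.6418, -0.0921]), array([ 0.6375, -0.09  ])]
blue 765 [[583.0, 159.0], [10.0, 80.0], 90.0] [543 154  81  11] [array([ 0.7305, -0.089 ]), array([ 0.6424, -0.0605]), array([ 0.635 , -0.0581]), array([ 0.6309, -0.0568])]
red 3412 [[600.1, 80.9], [46.8, 85.6], 14.0] [568  45  66  73] [array([ 0.7333, -0.0072]), array([ 0.6443, -0.0034]), array([ 0.6368, -0.0031]), array([ 0.6327, -0.0029])]
red 1201 [[302.4, 321.7], [71.2, 18.1], 32.7] [270 297  64  50] [array([ 0.3955, -0.2811]), array([ 0.4085, -0.1946]), array([ 0.4096, -0.1873]), array([ 0.4103, -0.1833])]
red 790 [[606.0, 26.5], [11.0, 66.0], 90.0] [573  21  67  12] [array([0.729 , 0.0435]), array([0.6413, 0.0319]), array([0.634, 0.031]), array([0.6299, 0.0304])]
red 264 [[583.5, 345.0], [8.0, 37.0], 90.0] [565 341  38   9] [array([ 0.7786, -0.3535]), array([ 0.676 , -0.2451]), array([ 0.6673, -0.236 ]), array([ 0.6625, -0.231 ])]
red 188 [[633.2, 116.6], [12.4, 16.7], 8.1] [626 109  14  17] [array([ 0.7758, -0.0468]), array([ 0.674 , -0.0311]), array([ 0.6654, -0.0298]), array([ 0.6607, -0.029 ])]
yellow 1646 [[310.5, 174.9], [37.5, 44.4], 2.2] [292 153  39  45] [array([ 0.4249, -0.0808]), array([ 0.4291, -0.0548]), array([ 0.4294, -0.0526]), array([ 0.4296, -0.0514])]
yellow 219 [[477.1, 302.4], [28.1, 18.6], 80.5] [468 288  20  30] [array([ 0.6269, -0.2705]), array([ 0.5701, -0.1872]), array([ 0.5653, -0.1802]), array([ 0.5626, -0.1763])]
```

Emit:
jog_arm(
  hand=[0.0854, 0.0854, 0.0854, 0.08, 0.075],
  travel=[
    [0, -0.0035, -0.045],
    [0, 0, -0.045],
    [0, 0, -0.045],
    [0, 0, -0.03],
    [0, 0, -0.03],
  ],
  yaw=[-0.02, 0, 0, 0, 0],
  grip_force=40,
)

```text
time_s: 18.77
position: [0.4328, -0.0814, 0.0158]
tool_rot: [[0.107, 0.994, -0.0], [0.994, -0.107, 0.0], [0.0, -0.0, -1.0]]
ft_force: [0.6, 0.4, 0.5]
grip_width: 0.0748
gripper_force: 0.0
```

Emit:
jog_arm(
  hand=[0.07, 0.07, 0.07, 0.07, 0.07],
  travel=[
    [0, 0, -0.008],
    [0, 0, -0.008],
    [0, 0, -0.004],
    [0, 0, 0],
    [0, 0, 0],
  ],
  yaw=[0, 0, 0, 0, 0],
)

```text
time_s: 19.4
position: [0.4332, -0.0817, -0.0025]
tool_rot: [[0.107, 0.994, 0.001], [0.994, -0.107, -0.0], [-0.0, 0.001, -1.0]]
ft_force: [0.6, -0.5, 0.3]
grip_width: 0.0698
gripper_force: 0.0
```

Emit:
jog_arm(
  hand=[0.07, 0.07, 0.07, 0.07, 0.06],
  travel=[
    [-0.004, 0.001, 0],
    [0, 0, -0.003],
    [0, 0, -0.002],
    [0, 0, 0],
    [0, 0, 0],
  ],
  yaw=[0, 0, 0, 0, 0],
)

```text
time_s: 20.02
position: [0.429, -0.0806, -0.008]
tool_rot: [[0.107, 0.994, -0.0], [0.994, -0.107, 0.0], [0.0, -0.0, -1.0]]
ft_force: [0.5, 0.1, 0.1]
grip_width: 0.0601
gripper_force: 0.0
```

Emit:
jog_arm(
  hand=[0.055, 0.05, 0.045, 0.04, 0.04],
  travel=[
    [0, 0, 0],
    [0, 0, 0],
    [0, 0, 0],
    [0, 0, 0],
    [0, 0, 0],
  ],
  yaw=[0, 0, 0, 0, 0],
)

```text
time_s: 20.65
position: [0.429, -0.0806, -0.0076]
tool_rot: [[0.107, 0.994, 0.0], [0.994, -0.107, -0.0], [-0.0, 0.0, -1.0]]
ft_force: [-2.6, 0.3, 6.2]
grip_width: 0.0486
gripper_force: 40.3
```

Emit:
jog_arm(
  hand=[0.04, 0.04, 0.04, 0.04, 0.04],
  travel=[
    [0, 0, 0.02],
    [0, 0, 0.035],
    [0, 0, 0.04],
    [0, 0, 0.04],
    [0, 0, 0.033],
  ],
  yaw=[0, 0, 0, 0, 0],
)

```text
time_s: 21.28
position: [0.4289, -0.0805, 0.1615]
tool_rot: [[0.107, 0.994, 0.001], [0.994, -0.107, -0.0], [-0.0, 0.001, -1.0]]
ft_force: [0.2, -0.6, -0.4]
grip_width: 0.0485
gripper_force: 42.1
```

Emit:
jog_arm(
  hand=[0.04, 0.04, 0.04, 0.04, 0.04],
  travel=[
    [0.03, 0.022, 0],
    [0.03, 0.022, 0],
    [0.03, 0.022, 0],
    [0.03, 0.022, 0],
    [0.03, 0.022, 0],
  ],
  yaw=[0.004, 0.004, 0.004, 0.004, 0.004],
)

```text
time_s: 21.9
position: [0.5797, 0.0303, 0.1597]
tool_rot: [[0.087, 0.996, -0.001], [0.996, -0.087, 0.0], [0.0, -0.001, -1.0]]
ft_force: [0.3, -0.6, -0.1]
grip_width: 0.0488
gripper_force: 42.1
```

Emit:
jog_arm(
  hand=[0.04, 0.04, 0.04, 0.04, 0.04],
  travel=[
    [0.03, 0.022, 0],
    [0.025, 0.02, 0],
    [0.0155, 0.01, 0],
    [0, 0, 0],
    [0, 0, 0],
  ],
  yaw=[0, 0, 0, 0, 0],
)

```text
time_s: 22.52
position: [0.6489, 0.081, 0.1598]
tool_rot: [[0.087, 0.996, -0.001], [0.996, -0.087, -0.0], [-0.0, -0.001, -1.0]]
ft_force: [-0.8, 0.4, -1.0]
grip_width: 0.0481
gripper_force: 42.1
```

```bash
python3 look.py w9.png; python3 - <<'E'
from h import *
C=cal('wrist'); im=cv2.imread('pics/w9.png')
b=blobs(im,'yellow',1500)
for x in b[:2]: print(x[1],onz(C,x[2][0],.1682+.014))
for n in('side','scene'):
  im,C=shot(n,n+'9.png')
  for c in ('blue','red'):
    for b in blobs(im,c,20)[:9]: print(n,c,b[0],b[1].round(1),onz(C,b[1],.135)[:2],onz(C,b[1],.014)[:2])
E
```

```text
[0.6489 0.0809 0.16  ]
blue 1499 [[27.0, 18.5], [37.0, 54.0], 90.0] [ 0  0 55 38] [array([0.4205, 0.2447]), array([0.504 , 0.2162]), array([0.511 , 0.2138]), array([0.5149, 0.2124])]
red 1359 [[323.5, 343.5], [29.0, 47.0], 90.0] [300 329  48  30] [array([ 0.6407, -0.1135]), array([ 0.6462, -0.0152]), array([ 0.6467, -0.007 ]), array([ 0.6469, -0.0024])]
red 152 [[361.0, 361.0], [18.0, 8.0], 90.0] [357 352   9  19] [array([ 0.6836, -0.1435]), array([ 0.6739, -0.0346]), array([ 0.6731, -0.0255]), array([ 0.6727, -0.0204])]
red 85 [[366.3, 309.1], [5.6, 20.1], 3.6] [363 299   7  21] [array([ 0.6927, -0.0695]), array([0.6798, 0.0132]), array([0.6787, 0.0201]), array([0.6781, 0.024 ])]
yellow 6934 [[316.5, 275.5], [91.0, 79.0], 90.0] [277 230  80  92] [array([ 0.6404, -0.0214]), array([0.646 , 0.0443]), array([0.6465, 0.0498]), array([0.6468, 0.0529])]
yellow 1480 [[324.5, 181.0], [34.0, 101.0], 90.0] [274 164 102  35] [array([0.6573, 0.0833]), array([0.657 , 0.1119]), array([0.6569, 0.1143]), array([0.6569, 0.1157])]
yellow 1319 [[324.5, 195.5], [55.0, 23.0], -0.0] [297 184  56  24] [arr
[... 696 characters left out ...]

side red 43 [409.  225.3] [ 0.66165477 -0.23641126] [ 0.72955034 -0.12322952]
side red 28 [363.2 167.7] [0.64366836 0.02297926] [0.70897276 0.17352958]
scene blue 796 [578.7 301.1] [0.96143419 0.37776732] [0.89201533 0.4726461 ]
scene blue 307 [339.7 223.2] [ 0.64437931 -0.0874868 ] [ 0.53001906 -0.05855612]
scene blue 231 [435.9 181.4] [0.5295745  0.21092066] [0.39894108 0.28214953]
scene blue 90 [551.1 137. ] [0.38469417 0.64620742] [0.23352448 0.77913662]
scene red 245 [374.2 224.5] [ 0.66326071 -0.00264199] [0.55157683 0.03831513]
scene red 174 [259.  201.2] [ 0.53005445 -0.28135326] [ 0.39948906 -0.27990246]
scene red 72 [284.  237.6] [ 0.66979057 -0.23193195] [ 0.55903227 -0.22347585]
```

Emit:
jog_arm(
  hand=[0.04, 0.04, 0.04, 0.04, 0.04],
  travel=[
    [0, 0.001, -0.015],
    [0, 0, -0.015],
    [0, 0, -0.01],
    [0, 0, -0.004],
    [0, 0, -0.002],
  ],
  yaw=[0, 0, 0, 0, 0],
)

```text
time_s: 23.3
position: [0.6496, 0.0824, 0.1139]
tool_rot: [[0.087, 0.996, 0.0], [0.996, -0.087, 0.0], [0.0, 0.0, -1.0]]
ft_force: [0.2, -0.0, -0.3]
grip_width: 0.0483
gripper_force: 42.1
```

Emit:
jog_arm(
  hand=[0.04, 0.04, 0.04, 0.04, 0.04],
  travel=[
    [0, 0, -0.001],
    [0, 0, 0],
    [0, 0.001, 0],
    [0, 0.001, 0],
    [0, 0, 0],
  ],
  yaw=[0, 0, 0, 0, 0],
)

```text
time_s: 23.92
position: [0.6498, 0.0842, 0.1135]
tool_rot: [[0.087, 0.996, 0.001], [0.996, -0.087, -0.0], [-0.0, 0.001, -1.0]]
ft_force: [0.0, -2.4, 5.4]
grip_width: 0.048
gripper_force: 42.7
```

On the floor. Sliding it +y, then +x.

Emit:
jog_arm(
  hand=[0.04, 0.04, 0.04, 0.04, 0.04],
  travel=[
    [0, 0.001, 0],
    [0, 0, 0],
    [0, 0.001, 0],
    [0, 0, 0],
    [0, 0, 0],
  ],
  yaw=[0, 0, 0, 0, 0],
)

```text
time_s: 24.55
position: [0.6498, 0.0862, 0.1135]
tool_rot: [[0.087, 0.996, 0.001], [0.996, -0.087, -0.0], [-0.0, 0.001, -1.0]]
ft_force: [0.3, -2.0, 5.4]
grip_width: 0.0482
gripper_force: 42.8
```

Emit:
jog_arm(
  hand=[0.04, 0.04, 0.04, 0.04, 0.04],
  travel=[
    [0, 0.001, 0],
    [0, 0, 0],
    [0, 0.0005, 0],
    [0, 0, 0],
    [0, 0, 0],
  ],
  yaw=[0, 0, 0, 0, 0],
)

```text
time_s: 25.18
position: [0.6499, 0.0866, 0.1135]
tool_rot: [[0.087, 0.996, 0.001], [0.996, -0.087, -0.002], [-0.002, 0.001, -1.0]]
ft_force: [-0.8, -7.0, 5.8]
grip_width: 0.0485
gripper_force: 42.8
```

Side fence contact at y≈0.0866. Now +x, expecting contact near 0.655.

Emit:
jog_arm(
  hand=[0.04, 0.04, 0.04, 0.04, 0.04],
  travel=[
    [0.001, -0.0001, 0],
    [0.001, -0.0001, 0],
    [0.001, -0.0001, 0],
    [0, 0, 0],
    [0, 0, 0],
  ],
  yaw=[0, 0, 0, 0, 0],
)

```text
time_s: 25.8
position: [0.6507, 0.0866, 0.1135]
tool_rot: [[0.087, 0.996, -0.004], [0.996, -0.087, -0.002], [-0.002, -0.004, -1.0]]
ft_force: [-11.3, -7.0, 10.4]
grip_width: 0.0483
gripper_force: 43.2
```

Emit:
jog_arm(
  hand=[0.04, 0.04, 0.04, 0.04, 0.04],
  travel=[
    [0.001, -0.0001, 0],
    [0, 0, 0],
    [0.001, -0.0001, 0],
    [0, 0, 0],
    [0, 0, 0],
  ],
  yaw=[0, 0, 0, 0, 0],
)

```text
time_s: 26.42
position: [0.6525, 0.0865, 0.1135]
tool_rot: [[0.087, 0.996, -0.005], [0.996, -0.087, -0.002], [-0.002, -0.005, -1.0]]
ft_force: [-11.5, -6.0, 10.0]
grip_width: 0.0483
gripper_force: 43.2
```

Emit:
jog_arm(
  hand=[0.04, 0.04, 0.04, 0.04, 0.04],
  travel=[
    [0.001, -0.0001, 0],
    [0, 0, 0],
    [0.0005, 0, 0],
    [0, 0, 0],
    [0, 0, 0],
  ],
  yaw=[0, 0, 0, 0, 0],
)

```text
time_s: 27.05
position: [0.654, 0.0863, 0.1135]
tool_rot: [[0.087, 0.996, -0.005], [0.996, -0.087, -0.002], [-0.003, -0.005, -1.0]]
ft_force: [-11.8, -7.8, 10.1]
grip_width: 0.0484
gripper_force: 43.2
```

Emit:
jog_arm(
  hand=[0.04, 0.04, 0.04, 0.04, 0.04],
  travel=[
    [0.001, -0.0001, 0],
    [0, 0, 0],
    [0.001, 0, 0],
    [0, 0, 0],
    [0, 0, 0],
  ],
  yaw=[0, 0, 0, 0, 0],
)

```text
time_s: 27.68
position: [0.6549, 0.0863, 0.1135]
tool_rot: [[0.087, 0.996, -0.008], [0.996, -0.087, -0.002], [-0.003, -0.007, -1.0]]
ft_force: [-17.6, -7.9, 12.3]
grip_width: 0.0485
gripper_force: 43.4
```

Emit:
jog_arm(
  hand=[0.04, 0.04, 0.04, 0.04, 0.04],
  travel=[
    [0.001, 0, 0],
    [0, 0, 0],
    [0, 0, 0],
    [0, 0, 0],
    [0, 0, 0],
  ],
  yaw=[0, 0, 0, 0, 0],
)

```text
time_s: 28.3
position: [0.6549, 0.0863, 0.1135]
tool_rot: [[0.086, 0.996, -0.01], [0.996, -0.086, -0.002], [-0.003, -0.01, -1.0]]
ft_force: [-21.5, -8.5, 15.4]
grip_width: 0.0487
gripper_force: 43.6
```

Emit:
jog_arm(
  hand=[0.04, 0.05, 0.055, 0.065, 0.065],
  travel=[
    [0, 0, 0],
    [0, 0, 0],
    [0, 0, 0],
    [0, 0, 0],
    [0, 0, 0.01],
  ],
  yaw=[0, 0, 0, 0, 0],
)

```text
time_s: 28.92
position: [0.6588, 0.0875, 0.1224]
tool_rot: [[0.087, 0.996, -0.001], [0.996, -0.087, 0.001], [0.0, -0.001, -1.0]]
ft_force: [-0.5, 0.1, 0.7]
grip_width: 0.0649
gripper_force: 0.0
```

Emit:
jog_arm(
  hand=[0.065, 0.065, 0.065, 0.065, 0.065],
  travel=[
    [0, 0, 0.045],
    [0, 0, 0.05],
    [-0.01, -0.03, 0.05],
    [-0.01, -0.04, 0.03],
    [-0.01, -0.04, 0],
  ],
  yaw=[0, 0, 0, 0, 0],
)

```text
time_s: 29.55
position: [0.6294, -0.0237, 0.3017]
tool_rot: [[0.086, 0.996, 0.007], [0.996, -0.086, -0.001], [-0.001, 0.007, -1.0]]
ft_force: [0.5, 0.5, -1.0]
grip_width: 0.0651
gripper_force: 0.0
```

Emit:
jog_arm(
  hand=[0.065, 0.065, 0.065, 0.065, 0.065],
  travel=[
    [0, -0.04, 0],
    [0, -0.04, 0],
    [0, 0, 0],
    [0, 0, 0],
    [0, 0, 0],
  ],
  yaw=[0, 0, 0, 0, 0],
)

```text
time_s: 30.18
position: [0.6291, -0.1016, 0.2984]
tool_rot: [[0.085, 0.996, 0.001], [0.996, -0.085, 0.0], [0.0, 0.001, -1.0]]
ft_force: [0.1, 0.7, -0.2]
grip_width: 0.065
gripper_force: 0.0
```

```bash
python3 look.py w10.png;python3 - <<'E'
from h import *
np.set_printoptions(precision=4,suppress=True)
a,S=shot('scene','sc10.png'); b,D=shot('side','si10.png')
for n,im,C in (('sc',a,S),('si',b,D)):
  for c in ('orange','blue','yellow','green'):
    for x in blobs(im,c,12)[:7]: print(n,c,x[0],x[1].round(1),[np.round(q,1).tolist() for q in x[2]],onz(C,x[1],.135)[:2])
print(tri(S,[x for x in blobs(a,'yellow') if abs(x[1][0]-408)<12][0][1],D,[x for x in blobs(b,'yellow') if abs(x[1][0]-358)<12][0][1]))
E
```

```text
[ 0.6291 -0.1017  0.2983]
blue 1774 [[325.5, 171.0], [48.0, 37.0], 90.0] [307 147  38  49] [array([ 0.6411, -0.1219]), array([ 0.6399, -0.0968]), array([ 0.6398, -0.0947]), array([ 0.6397, -0.0936])]
blue 423 [[324.5, 136.5], [59.0, 7.0], -0.0] [295 133  60   8] [array([ 0.6433, -0.0739]), array([ 0.6416, -0.0605]), array([ 0.6414, -0.0594]), array([ 0.6414, -0.0587])]
blue 71 [[352.5, 147.0], [12.0, 5.0], 90.0] [350 141   6  13] [array([ 0.6807, -0.0914]), array([ 0.6699, -0.0737]), array([ 0.669 , -0.0723]), array([ 0.6684, -0.0714])]
blue 60 [[351.0, 191.0], [4.0, 12.0], 0.0] [349 185   5  13] [array([ 0.6755, -0.1544]), array([ 0.6659, -0.1214]), array([ 0.6651, -0.1187]), array([ 0.6647, -0.1171])]
red 2000 [[326.0, 77.0], [54.0, 36.0], 90.0] [308  50  37  55] [array([0.651 , 0.0012]), array([ 0.6474, -0.0036]), array([ 0.6471, -0.004 ]), array([ 0.647 , -0.0042])]
red 916 [[178.2, 279.4], [57.7, 16.6], 32.0] [151 260  55  41] [array([ 0.3946, -0.2775]), array([ 0.4532, -0.2146]), array([ 0.4581, -0.2094]), array([ 0.4609, -0.2064])]
red 610 [[326.0, 45.0], [24.0, 66.0], 90.0] [
[... 1891 characters left out ...]
i blue 225 [201.9 179.1] [[202.3, 179.0], [7.6, 57.8], 68.2] [0.2015 0.1212]
si blue 160 [377.5 192.7] [[377.5, 192.7], [12.2, 15.3], 78.7] [ 0.6381 -0.0937]
si blue 52 [398.5 105.9] [[398.0, 105.5], [9.0, 6.0], 90.0] [0.8855 0.3085]
si blue 28 [206.  100.8] [[206.4, 100.7], [1.7, 15.5], 74.7] [0.2755 0.5617]
si yellow 129 [358.2 154.8] [[358.4, 154.7], [10.5, 14.1], 81.9] [0.6533 0.087 ]
si green 933 [294.  103.5] [[296.4, 105.2], [30.9, 48.5], 79.6] [0.5574 0.4418]
si green 462 [450.  320.5] [[445.5, 318.4], [28.1, 38.6], 71.6] [ 0.6166 -0.5205]
si green 44 [304.2 116.2] [[303.5, 115.5], [7.0, 7.0], 90.0] [0.5661 0.35  ]
(array([0.6558, 0.0928, 0.1305]), np.float64(0.00010340262345063501))
```

View pics/w10.png

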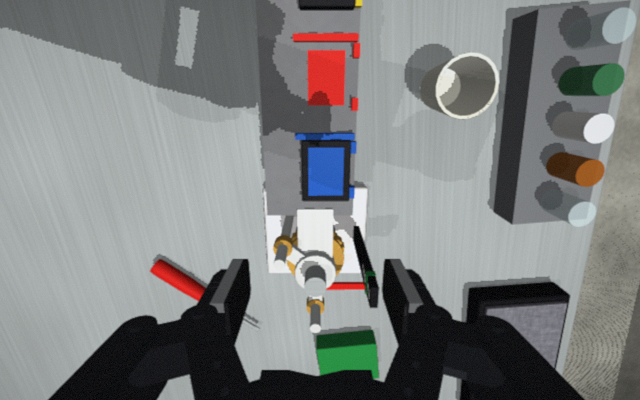

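Blue is home at (326,171) in the wrist view, and yellow's edge shows at (330,3). The jack's hub is at (315,270), with its rods near (283,250) and (316,315). Before going closer to find the collar holes, I'll work out the jack axis.

```bash
python3 - <<'E'
from h import *
np.set_printoptions(precision=4,suppress=True)
W=cal('wrist')
print('rod2 top',onz(W,(315.5,327),.168),'ring',onz(W,(316,302),.13),'rod1 top',onz(W,(281,258),.168),onz(W,(288,240),.13))
print('hub',onz(W,(315,270),.13),onz(W,(316,272),.15))
S,D=cal('scene'),cal('side')
# side crop si: rod tops (335,342)/3+(260,95), (405,402); hub top (388,365)
f=lambda u,v:(260+u/3,95+v/3); g=lambda u,v:(250+u/2.9,160+v/2.9)
print('rod140',tri(D,f(334,342),S,g(149,122)),'rod270',tri(D,f(405,400),S,g(59,157)),'hub',tri(D,f(388,362),S,g(117,168)))
print('ptr',tri(D,f(472,386),S,g(100,200)),'post top',onz(D,f(460,328),.168))
im=cv2.imread('pics/w10.png'); C=cv2.cvtColor(im,cv2.COLOR_BGR2GRAY)
print(env.observe()['q'])
E
```

```text
rod2 top [ 0.6151 -0.2591  0.168 ] ring [ 0.6161 -0.2545  0.13  ] rod1 top [ 0.5877 -0.1716  0.168 ] [ 0.5919 -0.1701  0.13  ]
hub [ 0.6187 -0.2108  0.13  ] [ 0.6206 -0.2015  0.15  ]
rod140 (array([ 0.5832, -0.1768,  0.1635]), np.float64(0.0032819164549558084)) rod270 (array([ 0.6108, -0.2585,  0.1612]), np.float64(0.0018200283177772177)) hub (array([ 0.6213, -0.2081,  0.1529]), np.float64(0.0038511681111748778))
ptr (array([ 0.6707, -0.2393,  0.1538]), np.float64(0.026372871974734074)) post top [ 0.6867 -0.2015  0.168 ]
[-19.8337  29.1759  49.0199   0.0052 101.793  -14.9129]
```

The jack axis is at about (0.6195, -0.209). I'll move to the robot side of the jack so the wrist camera sees the collar holes obliquely.

Emit:
jog_arm(
  hand=[0.06, 0.06, 0.06, 0.06, 0.06],
  travel=[
    [-0.033, -0.046, 0],
    [-0.033, -0.046, 0],
    [-0.033, -0.046, 0],
    [-0.033, -0.046, 0],
    [-0.034, -0.047, 0],
  ],
  yaw=[0, 0, 0, 0, 0],
)

```text
time_s: 30.95
position: [0.462, -0.3347, 0.2983]
tool_rot: [[0.086, 0.996, 0.0], [0.996, -0.086, -0.0], [-0.0, 0.0, -1.0]]
ft_force: [-0.6, -1.0, -0.4]
grip_width: 0.0599
gripper_force: 0.0
```

Emit:
jog_arm(
  hand=[0.06, 0.06, 0.06, 0.06, 0.06],
  travel=[
    [0, 0, -0.05],
    [0, 0, -0.055],
    [0, 0, -0.055],
    [0, 0, -0.05],
    [0, 0, -0.008],
  ],
  yaw=[0, 0, 0, 0, 0],
)

```text
time_s: 31.58
position: [0.4621, -0.3325, 0.0776]
tool_rot: [[0.087, 0.996, -0.004], [0.996, -0.087, 0.004], [0.004, -0.004, -1.0]]
ft_force: [-0.9, -0.0, 0.1]
grip_width: 0.0597
gripper_force: 0.0
```

Emit:
jog_arm(
  hand=[0.06, 0.06, 0.06, 0.06, 0.06],
  travel=[
    [0, 0, 0],
    [0, 0, 0],
    [0, 0, 0],
    [0, 0, 0],
    [0, 0, 0],
  ],
  yaw=[0, 0, 0, 0, 0],
)

```text
time_s: 32.2
position: [0.4631, -0.3339, 0.0803]
tool_rot: [[0.087, 0.996, 0.0], [0.996, -0.087, -0.0], [-0.0, 0.0, -1.0]]
ft_force: [-0.3, 0.5, -0.7]
grip_width: 0.0599
gripper_force: 0.0
```

```bash
python3 - <<'E'
from h import *
np.set_printoptions(precision=4,suppress=True)
im,W=shot('wrist','w11.png'); print(env.observe()['position'],W[1])
A=np.array([.6195,-.209,0])
for z in (.069,.085,.101): print(z,proj(W,A+[0,0,z]),[proj(W,A+[.036*np.cos(t),.036*np.sin(t),z]).round(0).tolist() for t in np.radians([140,170,200,230])])
p=proj(W,A+[0,0,.1]); u0=int(min(max(p[0]-110,0),440)); v0=int(max(0,min(p[1]-80,250)))
print(u0,v0); c=cv2.resize(im[v0:v0+150,u0:u0+200],None,fx=4,fy=4,interpolation=cv2.INTER_CUBIC); cv2.imwrite('pics/c11.png',c)
E
```

```text
[ 0.463  -0.3339  0.0802] [ 0.4703 -0.2508  0.2368]
0.069 [643.7493 -36.2309] [[590.0, -95.0], [565.0, -45.0], [561.0, 3.0], [579.0, 38.0]]
0.085 [683.1355 -51.8796] [[625.0, -118.0], [595.0, -62.0], [590.0, -7.0], [609.0, 32.0]]
0.101 [733.2748 -71.8007] [[670.0, -149.0], [633.0, -83.0], [626.0, -21.0], [645.0, 24.0]]
440 0
```

View pics/c11.png

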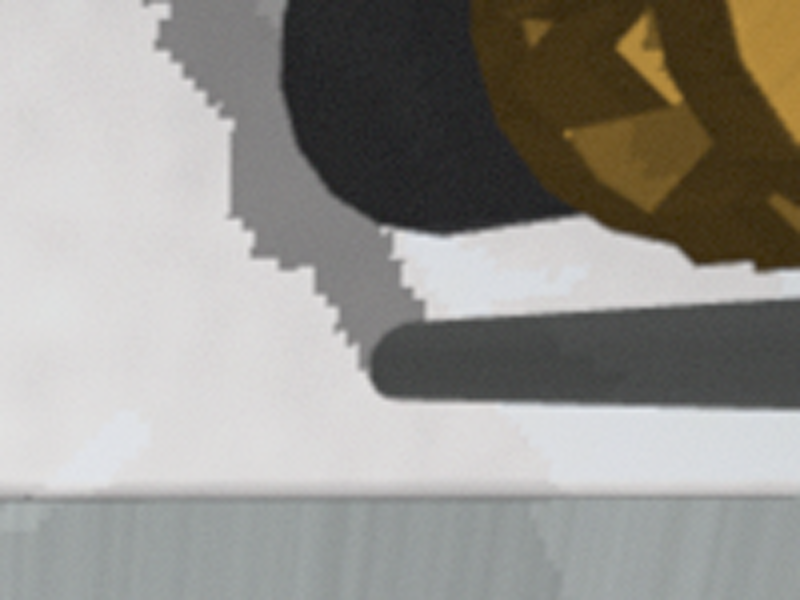

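The crop shows the collar cut off at the image's top right, so this view is badly framed. I'll shift 70 mm in +y and 30 mm up to get it inside the picture, then unwrap the rim numerically before using my last view.

Emit:
jog_arm(
  hand=[0.06, 0.06, 0.06, 0.06, 0.06],
  travel=[
    [0, 0.035, 0.015],
    [0, 0.035, 0.015],
    [0, 0, 0],
    [0, 0, 0],
    [0, 0, 0],
  ],
  yaw=[0, 0, 0, 0, 0],
)

```text
time_s: 32.88
position: [0.4628, -0.2646, 0.1095]
tool_rot: [[0.088, 0.996, -0.0], [0.996, -0.088, 0.0], [0.0, -0.001, -1.0]]
ft_force: [0.0, -0.2, -0.9]
grip_width: 0.0599
gripper_force: 0.0
```

```bash
python3 - <<'E'
from h import *
np.set_printoptions(precision=4,suppress=True)
im,W=shot('wrist','w12.png'); print(env.observe()['position'],W[1])
A=np.array([.6195,-.209,0])
th=np.arange(110,261,1.0); zs=np.arange(.106,.060,-.0005)
M=np.array([[proj(W,A+[.036*np.cos(np.radians(t-5)),.036*np.sin(np.radians(t-5)),z]) for t in th] for z in zs]).astype('float32')
U=cv2.remap(im,M[:,:,0],M[:,:,1],cv2.INTER_LINEAR)
print(M[45,0],M[45,-1],M[45,70])
U=cv2.resize(U,None,fx=5,fy=3,interpolation=cv2.INTER_CUBIC)
for t in range(110,261,10): cv2.line(U,((t-110)*5,0),((t-110)*5,12 if t%50 else 25),(0,255,0),1)
u,v=M[45,70]; u0=int(np.clip(u-95,0,450)); v0=int(max(0,v-50))
c=cv2.resize(im[v0:v0+115,u0:u0+190],(755,457),interpolation=cv2.INTER_CUBIC)
print(u0,v0); out=np.vstack([U[:,:755],c])[:600]; print(out.shape,U.shape); cv2.imwrite('pics/c12.png',cv2.resize(np.vstack([U[:,:755],c]),(640,600)))
g=cv2.cvtColor(U,cv2.COLOR_BGR2HSV)[:,:,2][135:150].mean(0)[::25]; print(g.round(0))
E
```

```text
[ 0.4628 -0.2645  0.1095] [ 0.4702 -0.1816  0.266 ]
[582.2952  54.6306] [561.0254 183.0966] [523.26   121.4255]
428 71
(600, 755, 3) (276, 755, 3)
[ 63.  62.  62.  62.  62.  72.  72.  65.  64.  81.  66.  66.  94. 112.
 114. 109. 111.  66.  65.  64. 121.  69.  79. 154. 162. 129.  74.  68.
 108. 184. 181.]
```

View pics/c12.png

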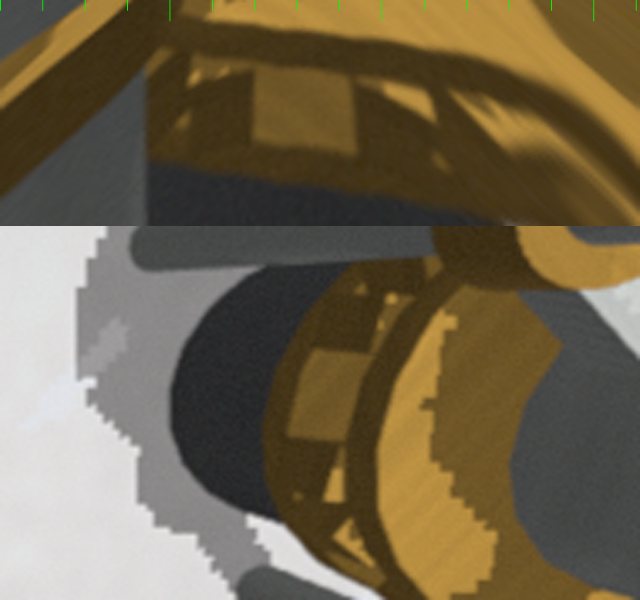

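The unwrapped rim shows a medium-bright square from 169° to 194°, at z about 75–93 mm. That matches a 15 mm hole, with its floor lit, centred near 182°. I'll cross-check it against the other quad seen in the earlier frame at (601,39).

```bash
cat >> h.py <<'E'
A=np.array([.6195,-.209,0])
def cyl(C,uv,r=.036,A=A):
    p,d=ray(C,uv); q=p-A; a=d[:2]@d[:2]; b=q[:2]@d[:2]; c=q[:2]@q[:2]-r*r
    D=b*b-a*c
    if D<0: return None
    P=q+d*(-b-D**.5)/a; return np.degrees(np.arctan2(P[1],P[0]))%360+5, P[2]
E
python3 - <<'E'
from h import *
H=np.array(env.calibration('wrist')['hand_eye'])
K=cal('wrist')[0]
c,s=np.cos(-.087),np.sin(-.087); R=np.array([[-s,c,0],[c,s,0],[0,0,-1.]])
def W(p): return K,np.array(p)+R@H[:3,3],R@H[:3,:3]
W1=W((.463,-.3339,.0802)); W2=W((.4628,-.2645,.1095))
for dA in ((0,0,0),(.003,0,0),(0,.003,0)):
  B=A+dA
  print([np.round(cyl(W1,(440+u/4,v/4),A=B),3).tolist() for u,v in [(565,130),(690,105),(715,145),(650,210)]])
  k=190/640
  f=lambda u,v:(428+u*k,71+(v-226)*115/374)
  print([np.round(cyl(W2,f(u,v),A=B),3).tolist() for u,v in [(312,350),(370,353),(345,440),(287,437)]])
E
```

```text
[[230.493, 0.072], [231.28, 0.088], [241.148, 0.087], [260.437, 0.066]]
[[169.667, 0.078], [169.402, 0.093], [191.791, 0.091], [194.174, 0.075]]
[[229.713, 0.069], [230.508, 0.085], [240.456, 0.084], [259.658, 0.063]]
[[170.413, 0.073], [170.141, 0.088], [193.19, 0.086], [195.667, 0.07]]Traceback (most recent call last):
  File "<stdin>", line 9, in <module>
    return _wrapfunc(a, 'round', decimals=decimals, out=out)
    return _wrapit(obj, method, *args, **kwds)
    result = getattr(arr, method)(*args, **kwds)
TypeError: unsupported operand type(s) for *: 'NoneType' and 'float'
```

Two holes at about 181.7° and 242° fit the 60° pitch. With the bed floor at 0.121 that gives a collar value of about 1.08 rad, so roughly 190° of turn is needed, which is three strokes. Now to the bar rack.

Emit:
jog_arm(
  hand=[0.06, 0.06, 0.06, 0.06, 0.06],
  travel=[
    [0, 0.02, 0.05],
    [0, 0.03, 0.05],
    [0, 0.04, 0.04],
    [0.005, 0.05, 0.01],
    [0.008, 0.05, 0],
  ],
  yaw=[0, 0, 0, 0, 0],
)

```text
time_s: 33.55
position: [0.4763, -0.073, 0.2609]
tool_rot: [[0.088, 0.996, 0.002], [0.996, -0.088, -0.001], [-0.001, 0.002, -1.0]]
ft_force: [0.8, 0.0, -0.8]
grip_width: 0.0601
gripper_force: 0.0
```

Emit:
jog_arm(
  hand=[0.06, 0.06, 0.06, 0.06, 0.06],
  travel=[
    [0.012, 0.05, 0],
    [0.012, 0.05, 0],
    [0.012, 0.05, 0],
    [0.012, 0.05, 0],
    [0.012, 0.05, 0],
  ],
  yaw=[0, 0, 0, 0, 0],
)

```text
time_s: 34.17
position: [0.5365, 0.1775, 0.2596]
tool_rot: [[0.088, 0.996, -0.0], [0.996, -0.088, -0.0], [-0.0, -0.0, -1.0]]
ft_force: [0.5, -1.1, -0.3]
grip_width: 0.0598
gripper_force: 0.0
```

Emit:
jog_arm(
  hand=[0.06, 0.06, 0.06, 0.06, 0.06],
  travel=[
    [0.003, 0.05, 0],
    [0, 0.03, 0],
    [0, 0, 0],
    [0, 0, 0],
    [0, 0, 0],
  ],
  yaw=[0.087, 0, 0, 0, 0],
)

```text
time_s: 34.8
position: [0.5393, 0.255, 0.2601]
tool_rot: [[0.002, 1.0, -0.0], [1.0, -0.002, -0.0], [-0.0, -0.0, -1.0]]
ft_force: [0.2, 0.2, 0.1]
grip_width: 0.06
gripper_force: 0.0
```

```bash
cat > bar.py <<'E'
from h import *
import sys
np.set_printoptions(precision=4,suppress=True)
im,W=shot('wrist',sys.argv[1]); z=float(sys.argv[2]); print(env.observe()['position'])
for b in blobs(im,'orange',100)[:3]:
    P=np.array([onz(W,p,z) for p in cv2.boxPoints(b[2])]); e=[P[i]-P[i-1] for i in range(4)]
    L=[np.linalg.norm(x) for x in e]; m=int(np.argmax(L)); t=np.degrees(np.arctan2(e[m][1],e[m][0]))%180
    print(b[0],[np.round(q,1).tolist() for q in b[2]],'centre',P.mean(0),'sizes',np.round(L[:2],4),'dir',t)
E
python3 bar.py w13.png .135
```

```text
[0.5392 0.2551 0.2601]
1231 [[317.4, 97.9], [22.9, 68.2], 8.1] centre [0.5405 0.3345 0.135 ] sizes [0.0198 0.0543] dir 82.10667453155645
```

Bar grip found at (0.5405, 0.3345), direction 82.1°, size 20 × 54 mm, which matches. Going down to grip it.

Emit:
jog_arm(
  hand=[0.05, 0.05, 0.05, 0.05, 0.05],
  travel=[
    [0.001, 0.03, -0.02],
    [0, 0.03, -0.03],
    [0, 0.0195, -0.03],
    [0, 0, 0],
    [0, 0, 0],
  ],
  yaw=[-0.07, -0.066, 0, 0, 0],
)

```text
time_s: 35.48
position: [0.5407, 0.3349, 0.1815]
tool_rot: [[0.136, 0.991, 0.002], [0.991, -0.136, 0.0], [0.001, 0.002, -1.0]]
ft_force: [0.2, -0.4, -0.2]
grip_width: 0.0504
gripper_force: 0.0
```

Emit:
jog_arm(
  hand=[0.05, 0.05, 0.05, 0.05, 0.05],
  travel=[
    [0, 0, -0.02],
    [0, 0, -0.025],
    [0, 0, -0.02],
    [0, 0, -0.014],
    [0, 0, 0],
  ],
  yaw=[0, 0, 0, 0, 0],
)

```text
time_s: 36.1
position: [0.5402, 0.3351, 0.1013]
tool_rot: [[0.136, 0.991, -0.0], [0.991, -0.136, -0.0], [-0.0, -0.0, -1.0]]
ft_force: [-0.1, 0.4, -0.5]
grip_width: 0.0501
gripper_force: 0.0
```

Emit:
jog_arm(
  hand=[0.035, 0.028, 0.022, 0.015, 0.01],
  travel=[
    [0, 0, 0],
    [0, 0, 0],
    [0, 0, 0],
    [0, 0, 0],
    [0, 0, 0],
  ],
  yaw=[0, 0, 0, 0, 0],
  grip_force=60,
)

```text
time_s: 36.72
position: [0.5406, 0.3358, 0.1017]
tool_rot: [[0.136, 0.991, 0.002], [0.991, -0.136, 0.001], [0.001, 0.002, -1.0]]
ft_force: [2.0, -1.0, 4.7]
grip_width: 0.0187
gripper_force: 61.4
```

The bar is gripped at 61 N. Lift it clear of the hooks and carry it to the jack's robot side, turning it radial.

Emit:
jog_arm(
  hand=[0.01, 0.01, 0.01, 0.01, 0.01],
  travel=[
    [0, 0, 0.015],
    [0, 0, 0.03],
    [0, 0, 0.035],
    [0, 0, 0.035],
    [0, 0, 0.035],
  ],
  yaw=[0, 0, 0, 0, 0],
  grip_force=90,
)

```text
time_s: 37.35
position: [0.5392, 0.3356, 0.2524]
tool_rot: [[0.135, 0.991, -0.002], [0.991, -0.135, -0.0], [-0.001, -0.001, -1.0]]
ft_force: [0.5, -0.1, -3.0]
grip_width: 0.0181
gripper_force: 89.8
```

Emit:
jog_arm(
  hand=[0.01, 0.01, 0.01, 0.01, 0.01],
  travel=[
    [-0.007, -0.04, 0],
    [-0.007, -0.05, 0],
    [-0.007, -0.05, 0],
    [-0.007, -0.05, 0],
    [-0.007, -0.05, 0],
  ],
  yaw=[-0.12, -0.14, -0.14, -0.14, -0.14],
)

```text
time_s: 37.98
position: [0.504, 0.0944, 0.2513]
tool_rot: [[0.731, 0.682, -0.001], [0.682, -0.731, 0.0], [-0.001, -0.001, -1.0]]
ft_force: [0.3, -0.8, -2.3]
grip_width: 0.0181
gripper_force: 89.8
```

Emit:
jog_arm(
  hand=[0.01, 0.01, 0.01, 0.01, 0.01],
  travel=[
    [-0.007, -0.05, 0],
    [-0.007, -0.05, 0],
    [-0.007, -0.05, 0],
    [-0.007, -0.05, 0],
    [-0.007, -0.05, 0],
  ],
  yaw=[-0.14, -0.14, -0.14, -0.14, -0.14],
)

```text
time_s: 38.6
position: [0.4691, -0.1554, 0.2514]
tool_rot: [[0.999, 0.05, -0.001], [0.05, -0.999, 0.001], [-0.001, -0.001, -1.0]]
ft_force: [0.0, -0.1, -2.1]
grip_width: 0.018
gripper_force: 89.8
```

Emit:
jog_arm(
  hand=[0.01, 0.01, 0.01, 0.01, 0.01],
  travel=[
    [0, -0.046, 0],
    [0, 0, 0],
    [0, 0, 0],
    [0, 0, 0],
    [0, 0, 0],
  ],
  yaw=[-0.112, 0, 0, 0, 0],
)

```text
time_s: 39.22
position: [0.47, -0.1994, 0.2512]
tool_rot: [[0.998, -0.056, 0.0], [-0.056, -0.998, 0.0], [0.0, -0.0, -1.0]]
ft_force: [-0.0, 0.5, -2.1]
grip_width: 0.0183
gripper_force: 89.9
```

```bash
python3 bar.py w14.png .285; python3 - <<'E'
from h import *
a,S=shot('scene','sc14.png'); b,D=shot('side','si14.png')
for n,im,C in (('sc',a,S),('si',b,D)):
  for c in ('blue','yellow','red','green','orange'):
    for x in blobs(im,c,12)[:9]:
      if 270<x[1][0]<430: print(n,c,x[0],x[1].round(1),onz(C,x[1],.135)[:2].round(4))
E
```

```text
[ 0.47   -0.1996  0.2512]
4657 [[316.0, 280.0], [118.0, 44.0], 90.0] centre [ 0.4735 -0.1997  0.285 ] sizes [0.0605 0.0182] dir 175.5453619865817
1255 [[618.0, 220.5], [42.0, 49.0], -0.0] centre [ 0.4967 -0.3262  0.285 ] sizes [0.0178 0.0227] dir 14.9457077224138
sc blue 307 [339.8 223.2] [ 0.6444 -0.0873]
sc blue 96 [421.9 148.8] [0.3786 0.2226]
sc blue 19 [328.8 232.8] [ 0.6725 -0.1208]
sc yellow 309 [409.1 219.3] [0.66   0.0904]
sc yellow 25 [399.6 228.2] [0.6861 0.0572]
sc red 241 [374.  224.5] [ 0.6631 -0.0031]
sc red 68 [283.9 237.5] [ 0.6696 -0.232 ]
sc green 57 [392.3 340.5] [ 0.984  -0.0506]
sc green 23 [290.2 235.7] [ 0.6662 -0.2161]
sc orange 116 [348.4 337.5] [ 0.9623 -0.1363]
sc orange 73 [285.5 140.9] [ 0.2728 -0.1795]
sc orange 19 [281.1 237.2] [ 0.6673 -0.2388]
si blue 199 [395.1 102.5] [0.8841 0.3331]
si blue 161 [377.5 192.7] [ 0.6381 -0.0936]
si yellow 130 [358.2 154.8] [0.6533 0.0868]
si red 323 [313.  297.4] [ 0.3701 -0.3736]
si red 100 [367.5 176.1] [ 0.6403 -0.0173]
si red 43 [409.  225.3] [ 0.6617 -0.2364]
si red 27 [363.1 167.7] [0.6434 0.0231]
si green 91 [288.5 119.1] [0.5127 0.3493]
```

Emit:
jog_arm(
  hand=[0.01, 0.01, 0.01, 0.01, 0.01],
  travel=[
    [0, -0.001, -0.04],
    [0, 0, -0.045],
    [0, 0, -0.045],
    [0, 0, -0.04],
    [0, 0, -0.0195],
  ],
  yaw=[0, 0, 0, 0, 0],
)

```text
time_s: 40.0
position: [0.4694, -0.2007, 0.0596]
tool_rot: [[0.998, -0.057, -0.002], [-0.057, -0.998, 0.002], [-0.002, -0.002, -1.0]]
ft_force: [0.3, 0.1, -1.6]
grip_width: 0.0178
gripper_force: 89.8
```

Emit:
jog_arm(
  hand=[0.01, 0.01, 0.01, 0.01, 0.01],
  travel=[
    [0.004, -0.0002, 0],
    [0.004, -0.0002, 0],
    [0.004, -0.0002, 0],
    [0, 0, 0],
    [0, 0, 0],
  ],
  yaw=[0, 0, 0, 0, 0],
)

```text
time_s: 40.62
position: [0.482, -0.2019, 0.0618]
tool_rot: [[0.998, -0.057, 0.0], [-0.057, -0.998, -0.0], [0.0, 0.0, -1.0]]
ft_force: [0.2, -0.4, -1.9]
grip_width: 0.018
gripper_force: 89.8
```

```bash
python3 - <<'E'
from h import *
np.set_printoptions(precision=4,suppress=True)
im,W=shot('wrist','w15.png'); s=env.observe(); print(s['position'],s['ft_force'])
b,D=shot('side','si15.png'); a,S=shot('scene','sc15.png')
p=np.array(s['position']); print('bar end px expected wrist',proj(W,p+[.095,-.0055,.0233]),'axis .101',proj(W,A+[0,0,.101]))
for n,im2,C in (('sc',a,S),('si',b,D)):
  print(n,[ (x[1].round(1).tolist(),onz(C,x[1],.085)[:2].round(4)) for x in blobs(im2,'orange',20)])
# rim profile along wrist: brass mask extents
h=cv2.cvtColor(im,cv2.COLOR_BGR2HSV); m=cv2.inRange(h,(12,100,20),(24,255,255)); ys,xs=np.nonzero(m); print(len(xs),xs.min(),xs.max(),ys.min(),ys.max())
E
```

```text
[ 0.4819 -0.2019  0.0617] [-0.9708  0.5942 -2.0404]
bar end px expected wrist [316.1382  61.9497] axis .101 [ 313.4195 -101.6643]
sc [([348.5, 337.5], array([ 0.9338, -0.1271])), ([168.4, 193.2], array([ 0.4008, -0.5312])), ([287.6, 198.2], array([ 0.4769, -0.2003]))]
si []
13343 155 405 0 338
```

Emit:
jog_arm(
  hand=[0.01, 0.01, 0.01, 0.01, 0.01],
  travel=[
    [0.003, -0.0002, 0],
    [0.003, -0.0002, 0],
    [0.003, -0.0002, 0],
    [0, 0, 0],
    [0, 0, 0],
  ],
  yaw=[0, 0, 0, 0, 0],
)

```text
time_s: 41.4
position: [0.4909, -0.2025, 0.0615]
tool_rot: [[0.998, -0.057, -0.0], [-0.057, -0.998, 0.0], [-0.0, -0.0, -1.0]]
ft_force: [-0.0, -0.1, -3.1]
grip_width: 0.0179
gripper_force: 89.8
```

Emit:
jog_arm(
  hand=[0.01, 0.01, 0.01, 0.01, 0.01],
  travel=[
    [0.002, -0.0001, 0],
    [0.002, -0.0001, 0],
    [0.002, -0.0001, 0],
    [0, 0, 0],
    [0, 0, 0],
  ],
  yaw=[0, 0, 0, 0, 0],
)

```text
time_s: 42.02
position: [0.4969, -0.2027, 0.0615]
tool_rot: [[0.998, -0.057, -0.0], [-0.057, -0.998, 0.0], [-0.0, -0.0, -1.0]]
ft_force: [0.2, 0.2, -1.8]
grip_width: 0.018
gripper_force: 89.8
```

Emit:
jog_arm(
  hand=[0.01, 0.01, 0.01, 0.01, 0.01],
  travel=[
    [0.002, -0.0001, 0],
    [0.002, -0.0001, 0],
    [0.002, -0.0001, 0],
    [0, 0, 0],
    [0, 0, 0],
  ],
  yaw=[0, 0, 0, 0, 0],
)

```text
time_s: 42.65
position: [0.503, -0.2031, 0.0615]
tool_rot: [[0.998, -0.057, -0.0], [-0.057, -0.998, 0.0], [-0.0, -0.0, -1.0]]
ft_force: [0.3, 0.8, -2.1]
grip_width: 0.018
gripper_force: 89.8
```

Emit:
jog_arm(
  hand=[0.01, 0.01, 0.01, 0.01, 0.01],
  travel=[
    [0.002, -0.0001, 0],
    [0.001, 0, 0],
    [0, 0, 0],
    [0, 0, 0],
    [0, 0, 0],
  ],
  yaw=[0, 0, 0, 0, 0],
)

```text
time_s: 43.28
position: [0.506, -0.2032, 0.0615]
tool_rot: [[0.998, -0.057, 0.0], [-0.057, -0.998, 0.0], [-0.0, -0.0, -1.0]]
ft_force: [0.8, -0.3, -1.9]
grip_width: 0.0182
gripper_force: 89.8
```

The bar is seated in the hole with its end at about 19 mm from the axis. Next is the swing table.

```bash
cat > arc.py <<'E'
from h import *
import sys
f0,f1,n,r=float(sys.argv[1]),float(sys.argv[2]),int(sys.argv[3]),float(sys.argv[4])
t=np.radians(np.linspace(f0,f1,n+1)); P=A[:2]+r*np.c_[np.cos(t),np.sin(t)]
Q=P.round(4); d=np.diff(Q,axis=0)
print('start',P[0],'yaw/row',t[1]-t[0]); print(np.round(d,4).tolist()); print('end',P[-1])
E
python3 arc.py 176.9 240 15 .1136
```

```text
start [ 0.50606623 -0.20285665] yaw/row 0.07342018386722815
[[-0.0002, -0.0083], [0.0005, -0.0083], [0.0011, -0.0083], [0.0016, -0.0082], [0.0023, -0.008], [0.0029, -0.0078], [0.0034, -0.0076], [0.004, -0.0073], [0.0045, -0.0071], [0.005, -0.0066], [0.0055, -0.0063], [0.0059, -0.0059], [0.0063, -0.0054], [0.0067, -0.0049], [0.0071, -0.0045]]
end [ 0.5627     -0.30738049]
```

Emit:
jog_arm(
  hand=[0.01, 0.01, 0.01, 0.01, 0.01],
  travel=[
    [-0.0002, -0.0083, 0],
    [0.0005, -0.0083, 0],
    [0.0011, -0.0083, 0],
    [0.0016, -0.0082, 0],
    [0.0023, -0.008, 0],
  ],
  yaw=[0.0734, 0.0734, 0.0734, 0.0734, 0.0734],
)

```text
time_s: 43.9
position: [0.5092, -0.2413, 0.0608]
tool_rot: [[0.951, 0.31, -0.006], [0.31, -0.951, 0.006], [-0.004, -0.008, -1.0]]
ft_force: [-8.2, 11.0, 2.7]
grip_width: 0.0178
gripper_force: 91.0
```

```bash
cat > ptr.py <<'E'
from h import *
np.set_printoptions(precision=4,suppress=True)
a,S=shot('scene'); b,D=shot('side')
fs=lambda im,c,lo,hi:[x for x in blobs(im,c,8) if lo[0]<x[1][0]<hi[0] and lo[1]<x[1][1]<hi[1]]
for c in ('red','green'):
    q=fs(a,c,(275,215),(300,260)); print('scene',c,[(x[0],x[1].round(1).tolist(),x[3].tolist()) for x in q])
q=fs(b,'red',(395,195),(430,245)); print('side red',[(x[1].round(1).tolist(),x[3].tolist()) for x in q])
for n,im,C in (('sc',a,S),('si',b,D)):
  for c,lo,hi in (('blue',(325,205),(350,230)) if n=='sc' else ('blue',(365,175),(390,205)),('yellow',(398,200),(420,230)) if n=='sc' else ('yellow',(348,135),(370,165))):
    for x in fs(im,c,lo,hi)[:1]: print(n,c,x[0],x[1].round(1),[onz(C,x[1],z)[:2].round(4).tolist() for z in (.135,.156)])
s=env.observe(); print(s['position'],s['ft_force'],s['time_s'])
E
python3 ptr.py
```

```text
scene red [(np.int32(71), [283.9, 237.5], [281, 229, 8, 16])]
scene green [(np.int32(18), [290.5, 235.5], [287, 234, 8, 4])]
side red [([409.1, 224.8], [400, 221, 18, 7])]
sc blue 310 [339.8 222.8] [[0.6431, -0.087], [0.663, -0.092]]
sc yellow 310 [409.2 219. ] [[0.6589, 0.0909], [0.6784, 0.0815]]
si blue 138 [378.8 192.6] [[0.6415, -0.0942], [0.6302, -0.1174]]
[ 0.5094 -0.2419  0.0608] [-7.309  11.2235  2.0761] 44.0
```

Emit:
jog_arm(
  hand=[0.01, 0.01, 0.01, 0.01, 0.01],
  travel=[
    [0.0029, -0.0078, 0],
    [0.0034, -0.0076, 0],
    [0.004, -0.0073, 0],
    [0.0045, -0.0071, 0],
    [0.005, -0.0066, 0],
  ],
  yaw=[0.0734, 0.0734, 0.0734, 0.0734, 0.0734],
)

```text
time_s: 44.62
position: [0.5274, -0.2783, 0.0601]
tool_rot: [[0.776, 0.63, -0.01], [0.63, -0.776, 0.006], [-0.004, -0.011, -1.0]]
ft_force: [-14.6, 5.5, -0.5]
grip_width: 0.0177
gripper_force: 90.7
```

Emit:
jog_arm(
  hand=[0.01, 0.01, 0.01, 0.01, 0.01],
  travel=[
    [0.0055, -0.0063, 0],
    [0.0059, -0.0059, 0],
    [0.0063, -0.0054, 0],
    [0.0067, -0.0049, 0],
    [0.0071, -0.0045, 0],
  ],
  yaw=[0.0734, 0.0734, 0.0734, 0.0734, 0.0734],
)

```text
time_s: 45.25
position: [0.5587, -0.307, 0.06]
tool_rot: [[0.499, 0.866, -0.011], [0.867, -0.499, 0.003], [-0.003, -0.011, -1.0]]
ft_force: [-15.6, -0.0, -1.3]
grip_width: 0.018
gripper_force: 90.4
```

```bash
python3 ptr.py; python3 arc.py 180 240 14 .1136; python3 arc.py 240 180 6 .16
```

```text
scene red [(np.int32(67), [283.9, 235.9], [281, 227, 8, 17])]
scene green [(np.int32(20), [290.2, 235.6], [287, 234, 8, 4])]
side red [([410.8, 223.1], [403, 220, 15, 6])]
sc blue 312 [340.  221.5] [[0.6385, -0.0856], [0.6585, -0.0907]]
sc yellow 311 [409.5 217.6] [[0.6543, 0.0934], [0.6739, 0.084]]
[ 0.5593 -0.3074  0.06  ] [-15.2416  -0.6506  -1.4474] 45.35
start [ 0.5059 -0.209 ] yaw/row 0.07479982508547112
[[0.0003, -0.0085], [0.001, -0.0084], [0.0015, -0.0084], [0.0022, -0.0082], [0.0029, -0.008], [0.0033, -0.0078], [0.004, -0.0075], [0.0045, -0.0072], [0.0051, -0.0068], [0.0055, -0.0065], [0.006, -0.006], [0.0065, -0.0055], [0.0068, -0.0051], [0.0072, -0.0045]]
end [ 0.5627     -0.30738049]
start [ 0.5395     -0.34756406] yaw/row -0.17453292519943275
[[-0.0228, 0.016], [-0.0198, 0.0198], [-0.016, 0.0228], [-0.0118, 0.0253], [-0.0072, 0.0269], [-0.0024, 0.0278]]
end [ 0.4595 -0.209 ]
```

The collar has turned, but the bar leads the hole by a few mm of compliance. I'll ease off, withdraw along the bar and re-measure the hole.

Emit:
jog_arm(
  hand=[0.01, 0.01, 0.01, 0.01, 0.01],
  travel=[
    [-0.002, 0.0012, 0],
    [-0.002, 0.0012, 0],
    [-0.001, 0.0005, 0],
    [0, 0, 0],
    [0, 0, 0],
  ],
  yaw=[0, 0, 0, 0, 0],
)

```text
time_s: 45.98
position: [0.5578, -0.3048, 0.0617]
tool_rot: [[0.503, 0.864, 0.0], [0.864, -0.503, -0.0], [0.0, 0.0, -1.0]]
ft_force: [0.2, 0.2, -1.5]
grip_width: 0.0179
gripper_force: 90.0
```

Emit:
jog_arm(
  hand=[0.01, 0.01, 0.01, 0.01, 0.01],
  travel=[
    [-0.001, 0.0006, 0],
    [0, 0, 0],
    [0, 0, 0],
    [0, 0, 0],
    [0, 0, 0],
  ],
  yaw=[0, 0, 0, 0, 0],
)

```text
time_s: 46.6
position: [0.5566, -0.3042, 0.0615]
tool_rot: [[0.503, 0.864, 0.0], [0.864, -0.503, -0.0], [0.0, 0.0, -1.0]]
ft_force: [1.6, -0.1, -1.5]
grip_width: 0.0178
gripper_force: 90.0
```

Emit:
jog_arm(
  hand=[0.01, 0.01, 0.01, 0.01, 0.01],
  travel=[
    [-0.003, -0.0052, 0],
    [-0.004, -0.0069, 0],
    [-0.005, -0.0087, 0],
    [-0.005, -0.0087, 0],
    [-0.005, -0.0087, 0],
  ],
  yaw=[0, 0, 0, 0, 0],
)

```text
time_s: 47.22
position: [0.5341, -0.3432, 0.0615]
tool_rot: [[0.503, 0.864, -0.0], [0.864, -0.503, -0.0], [-0.0, -0.0, -1.0]]
ft_force: [-0.1, 0.3, -2.2]
grip_width: 0.018
gripper_force: 90.0
```

Emit:
jog_arm(
  hand=[0.01, 0.01, 0.01, 0.01, 0.01],
  travel=[
    [-0.015, 0, 0.0],
    [-0.015, 0.01, 0.02],
    [-0.015, 0.02, 0.014],
    [-0.014, 0.025, 0.014],
    [-0.013, 0.022, 0],
  ],
  yaw=[0, 0.11, 0.11, 0.11, 0.1],
)

```text
time_s: 47.85
position: [0.4623, -0.2653, 0.1107]
tool_rot: [[0.094, 0.996, 0.002], [0.996, -0.094, -0.002], [-0.001, 0.002, -1.0]]
ft_force: [0.2, 0.1, -3.3]
grip_width: 0.0178
gripper_force: 90.1
```

Emit:
jog_arm(
  hand=[0.01, 0.01, 0.01, 0.01, 0.01],
  travel=[
    [0, 0, 0],
    [0, 0, 0],
    [0, 0, 0],
    [0, 0, 0],
    [0, 0, 0],
  ],
  yaw=[0, 0, 0, 0, 0],
)

```text
time_s: 48.48
position: [0.4626, -0.2656, 0.1094]
tool_rot: [[0.097, 0.995, -0.0], [0.995, -0.097, 0.0], [0.0, -0.0, -1.0]]
ft_force: [0.1, 0.0, -2.4]
grip_width: 0.0181
gripper_force: 90.0
```

```bash
cat > hole.py <<'E'
from h import *
import sys
np.set_printoptions(precision=0,suppress=True,linewidth=220)
def unwrap(im,W,zs,th=np.arange(110,261,3.)):
    M=np.array([[proj(W,A+[.036*np.cos(np.radians(t-5)),.036*np.sin(np.radians(t-5)),z]) for t in th] for z in zs]).astype('float32')
    return th,cv2.remap(cv2.cvtColor(im,cv2.COLOR_BGR2HSV)[:,:,2],M[:,:,0],M[:,:,1],cv2.INTER_LINEAR)
if __name__=='__main__':
    if sys.argv[1]=='old':
        H=np.array(env.calibration('wrist')['hand_eye']);c,s=np.cos(-.087),np.sin(-.087); R=np.array([[-s,c,0],[c,s,0],[0,0,-1.]])
        im=cv2.imread('pics/w12.png'); W=(cal('wrist')[0],np.array((.4628,-.2645,.1095))+R@H[:3,3],R@H[:3,:3])
    else:
        im,W=shot('wrist',sys.argv[1]); s=env.observe(); print(s['position'].round(4),s['tool_rot'][:2,0].round(3))
    zs=[.097,.090,.087,.084,.081,.073]; th,U=unwrap(im,W,zs); print(th)
    for z,u in zip(zs,U): print(int(z*1000),u)
E
python3 hole.py old; python3 hole.py w16.png; python3 ptr.py
```

```text
[110. 113. 116. 119. 122. 125. 128. 131. 134. 137. 140. 143. 146. 149. 152. 155. 158. 161. 164. 167. 170. 173. 176. 179. 182. 185. 188. 191. 194. 197. 200. 203. 206. 209. 212. 215. 218. 221. 224. 227. 230. 233. 236.
 239. 242. 245. 248. 251. 254. 257. 260.]
97 [ 76  75 101 111 172 170 121  62  61  60  61  61  66  71  67  69  67  68  68  65  65  65  66  68  69  66  68  64  66  66  72  82 123 161 166 177 179 187 184 184 185 180 186 184 161 109 109 108 111 111 111]
90 [111 150 170  72  61  64  61  64  62  63  60  78  63  60  65 166  89  89  64  63 102 109 107 111 113 115 115 105  96 101 101  86  71  65  66  67  68  68  67  65  63  81 117 148 172 186 185 170 110 108 109]
87 [167 156  60  61  62  63  60  63  63  61  72  69  61  64  62  64  62  64  64  62 110 110 108 108 109 112 114 114  68  66 109 183 182 161  68  79 112  89  91  66  66  67  68  70  98 145 182 185 181 114 108]
84 [102  63  62  61  63  61  63  61  67  70  71  69  64  62  62  64  67  65  67  67 109 113 113 113 110 108 111 114  67  62  64  64 107 178  88  68  76 165 117 175 124 101  74  67  69  74 108 173 185 183 146]
81 [ 6
[... 1668 characters left out ...]
 76  73  73 178 187 177 173 173 117  91  71  72  73 124 190 191 197]
73 [ 74  77  76  75  73  71  76  74  74  74  78  72  48  55  65  70  70  67  72  70  70  70  71  74  71  69  72  70  71  69  72  70  71  84  85  75  77  77  69  72  74  74  85 108 115 115 113  86  74  71 124]
scene red [(np.int32(67), [283.8, 235.4], [281, 227, 8, 17])]
scene green [(np.int32(22), [290.2, 235.5], [287, 234, 8, 4])]
side red [([409.3, 223.4], [399, 220, 19, 7])]
sc blue 307 [339.9 221.4] [[0.6383, -0.0856], [0.6583, -0.0907]]
sc yellow 310 [409.6 217.5] [[0.654, 0.0936], [0.6737, 0.0841]]
si blue 162 [377.7 190.8] [[0.6416, -0.0866], [0.6303, -0.11]]
[ 0.4626 -0.2655  0.1095] [-0.3072  0.3667 -3.0563] 48.625
```

The same square (hole floor) is now at 167.5–191°, so the hole is at about 179.5° and the stroke gained about 58.5°. Next: re-insert at world angle 174.8°.

Emit:
jog_arm(
  hand=[0.01, 0.01, 0.01, 0.01, 0.01],
  travel=[
    [0, 0.007, 0],
    [0, 0.007, 0],
    [0, 0.007, 0],
    [0, 0.007, 0],
    [0, 0.007, 0],
  ],
  yaw=[-0.156, -0.156, -0.156, -0.156, -0.156],
)

```text
time_s: 49.25
position: [0.4626, -0.2302, 0.1096]
tool_rot: [[0.772, 0.635, 0.0], [0.635, -0.772, -0.0], [0.0, 0.0, -1.0]]
ft_force: [-0.1, 0.4, -2.5]
grip_width: 0.0178
gripper_force: 90.0
```

Emit:
jog_arm(
  hand=[0.01, 0.01, 0.01, 0.01, 0.01],
  travel=[
    [0, 0.007, 0],
    [0, 0.007, 0],
    [0.0025, 0.007, 0],
    [0.0025, 0.007, 0],
    [0.0025, 0.007, 0],
  ],
  yaw=[-0.156, -0.156, -0.156, -0.156, -0.16],
)

```text
time_s: 49.88
position: [0.4702, -0.1952, 0.1096]
tool_rot: [[0.995, -0.095, 0.0], [-0.095, -0.995, -0.0], [0.0, 0.0, -1.0]]
ft_force: [0.3, -0.4, -1.8]
grip_width: 0.0179
gripper_force: 90.0
```

Emit:
jog_arm(
  hand=[0.01, 0.01, 0.01, 0.01, 0.01],
  travel=[
    [0, 0, -0.018],
    [0, 0, -0.02],
    [0, 0, -0.01],
    [0, 0, 0],
    [0, 0, 0],
  ],
  yaw=[0, 0, 0, 0, 0],
)

```text
time_s: 50.5
position: [0.4704, -0.1957, 0.0622]
tool_rot: [[0.996, -0.09, 0.001], [-0.09, -0.996, -0.001], [0.001, 0.001, -1.0]]
ft_force: [-0.0, 0.2, -2.6]
grip_width: 0.0178
gripper_force: 90.0
```

Emit:
jog_arm(
  hand=[0.01, 0.01, 0.01, 0.01, 0.01],
  travel=[
    [0.006, -0.0005, 0],
    [0.006, -0.0005, 0],
    [0.006, -0.0006, 0],
    [0.002, -0.0002, 0],
    [0, 0, 0],
  ],
  yaw=[0, 0, 0, 0, 0],
)

```text
time_s: 51.12
position: [0.4902, -0.1972, 0.0614]
tool_rot: [[0.996, -0.09, -0.0], [-0.09, -0.996, 0.0], [-0.0, -0.0, -1.0]]
ft_force: [-0.3, 0.4, -2.8]
grip_width: 0.0177
gripper_force: 90.0
```

Emit:
jog_arm(
  hand=[0.01, 0.01, 0.01, 0.01, 0.01],
  travel=[
    [0.002, -0.0002, 0],
    [0.002, -0.0002, 0],
    [0.002, -0.0001, 0],
    [0, 0, 0],
    [0, 0, 0],
  ],
  yaw=[0, 0, 0, 0, 0],
)

```text
time_s: 51.75
position: [0.496, -0.1977, 0.0615]
tool_rot: [[0.996, -0.09, -0.0], [-0.09, -0.996, 0.0], [-0.0, -0.0, -1.0]]
ft_force: [-0.1, 0.4, -2.3]
grip_width: 0.0177
gripper_force: 90.0
```

Emit:
jog_arm(
  hand=[0.01, 0.01, 0.01, 0.01, 0.01],
  travel=[
    [0.003, -0.0003, 0],
    [0.003, -0.0003, 0],
    [0.003, -0.0003, 0],
    [0.001, 0, 0],
    [0, 0, 0],
  ],
  yaw=[0, 0, 0, 0, 0],
)

```text
time_s: 52.38
position: [0.5061, -0.1986, 0.0615]
tool_rot: [[0.996, -0.09, -0.0], [-0.09, -0.996, 0.0], [-0.0, -0.0, -1.0]]
ft_force: [-0.2, 0.1, -1.6]
grip_width: 0.0181
gripper_force: 90.0
```

```bash
python3 arc.py 174.8 245 15 .1136
```

```text
start [ 0.50636753 -0.19870414] yaw/row 0.08168140899333487
[[-0.0005, -0.0093], [0.0003, -0.0092], [0.001, -0.0093], [0.0018, -0.0091], [0.0026, -0.0089], [0.0032, -0.0087], [0.004, -0.0084], [0.0046, -0.008], [0.0053, -0.0076], [0.0059, -0.0072], [0.0064, -0.0067], [0.0069, -0.0061], [0.0075, -0.0056], [0.0079, -0.0049], [0.0082, -0.0043]]
end [ 0.57149057 -0.31195656]
```

Emit:
jog_arm(
  hand=[0.01, 0.01, 0.01, 0.01, 0.01],
  travel=[
    [-0.0005, -0.0093, 0],
    [0.0003, -0.0092, 0],
    [0.001, -0.0093, 0],
    [0.0018, -0.0091, 0],
    [0.0026, -0.0089, 0],
  ],
  yaw=[0.0817, 0.0817, 0.0817, 0.0817, 0.0817],
)

```text
time_s: 53.0
position: [0.509, -0.2413, 0.0608]
tool_rot: [[0.948, 0.318, -0.006], [0.318, -0.948, 0.006], [-0.004, -0.008, -1.0]]
ft_force: [-8.4, 11.4, 3.1]
grip_width: 0.0179
gripper_force: 91.1
```

Emit:
jog_arm(
  hand=[0.01, 0.01, 0.01, 0.01, 0.01],
  travel=[
    [0.0032, -0.0087, 0],
    [0.004, -0.0084, 0],
    [0.0046, -0.008, 0],
    [0.0053, -0.0076, 0],
    [0.0059, -0.0072, 0],
  ],
  yaw=[0.0817, 0.0817, 0.0817, 0.0817, 0.0817],
)

```text
time_s: 53.62
position: [0.5303, -0.282, 0.06]
tool_rot: [[0.744, 0.668, -0.011], [0.669, -0.744, 0.006], [-0.004, -0.012, -1.0]]
ft_force: [-16.1, 6.2, 0.1]
grip_width: 0.0181
gripper_force: 90.7
```

Emit:
jog_arm(
  hand=[0.01, 0.01, 0.01, 0.01, 0.01],
  travel=[
    [0.0064, -0.0067, 0],
    [0.0069, -0.0061, 0],
    [0.0075, -0.0056, 0],
    [0.0079, -0.0049, 0],
    [0.0082, -0.0043, 0],
  ],
  yaw=[0.0817, 0.0817, 0.0817, 0.0817, 0.0817],
)

```text
time_s: 54.25
position: [0.5672, -0.3115, 0.0599]
tool_rot: [[0.418, 0.908, -0.011], [0.909, -0.418, 0.003], [-0.002, -0.011, -1.0]]
ft_force: [-16.7, -0.1, -2.1]
grip_width: 0.0178
gripper_force: 90.5
```

```bash
python3 ptr.py
```

```text
scene red [(np.int32(62), [283.8, 233.8], [281, 225, 8, 17])]
scene green [(np.int32(18), [291.1, 235.4], [287, 234, 8, 4])]
side red [([413.0, 220.4], [408, 217, 11, 6])]
sc blue 313 [340.1 219.5] [[0.6317, -0.0838], [0.6519, -0.0889]]
sc yellow 316 [410.  215.7] [[0.6479, 0.0967], [0.6676, 0.0871]]
[ 0.5679 -0.3118  0.0599] [-15.0149  -1.2439  -2.6129] 54.35
```

Emit:
jog_arm(
  hand=[0.01, 0.01, 0.01, 0.01, 0.01],
  travel=[
    [-0.0025, 0.0012, 0],
    [-0.0025, 0.0012, 0],
    [-0.001, 0.0004, 0],
    [0, 0, 0],
    [-0.003, -0.0063, 0],
  ],
  yaw=[0, 0, 0, 0, 0],
)

```text
time_s: 54.98
position: [0.5624, -0.3153, 0.0616]
tool_rot: [[0.421, 0.907, 0.0], [0.907, -0.421, -0.0], [0.0, 0.0, -1.0]]
ft_force: [-0.3, -0.2, -2.0]
grip_width: 0.018
gripper_force: 90.0
```

Emit:
jog_arm(
  hand=[0.01, 0.01, 0.01, 0.01, 0.01],
  travel=[
    [-0.003, -0.0065, 0],
    [-0.004, -0.0085, 0],
    [-0.004, -0.0085, 0],
    [-0.004, -0.0085, 0],
    [-0.014, 0, 0],
  ],
  yaw=[0, 0, 0, 0, 0],
)

```text
time_s: 55.6
position: [0.533, -0.3484, 0.0614]
tool_rot: [[0.422, 0.907, 0.0], [0.907, -0.422, -0.0], [-0.0, 0.001, -1.0]]
ft_force: [0.2, 0.6, -1.7]
grip_width: 0.0179
gripper_force: 90.0
```

Emit:
jog_arm(
  hand=[0.01, 0.01, 0.01, 0.01, 0.01],
  travel=[
    [-0.016, 0.01, 0.0],
    [-0.016, 0.02, 0.02],
    [-0.016, 0.02, 0.014],
    [-0.013, 0.018, 0.014],
    [-0.009, 0.009, 0],
  ],
  yaw=[0, 0.1, 0.1, 0.1, 0.038],
)

```text
time_s: 56.22
position: [0.463, -0.2703, 0.1105]
tool_rot: [[0.096, 0.995, 0.002], [0.995, -0.096, -0.001], [-0.001, 0.002, -1.0]]
ft_force: [-0.8, -0.2, -2.1]
grip_width: 0.0183
gripper_force: 90.1
```

Emit:
jog_arm(
  hand=[0.01, 0.01, 0.01, 0.01, 0.01],
  travel=[
    [0, 0, 0],
    [0, 0, 0],
    [0, 0, 0],
    [0, 0, 0],
    [0, 0, 0],
  ],
  yaw=[0, 0, 0, 0, 0],
)

```text
time_s: 56.85
position: [0.4632, -0.2705, 0.1094]
tool_rot: [[0.098, 0.995, -0.0], [0.995, -0.098, 0.0], [0.0, -0.0, -1.0]]
ft_force: [0.7, -0.7, -2.4]
grip_width: 0.0178
gripper_force: 90.1
```

```bash
sed -i 's/^np.set_printoptions(precision=0/np.set_printoptions(precision=3/; s/print(int(z\*1000),u)/print(int(z*1000),u.tolist())/' hole.py; python3 hole.py w17.png|tail -6; python3 ptr.py
```

```text
97 [66, 69, 68, 70, 69, 65, 64, 72, 73, 75, 73, 94, 95, 81, 72, 72, 71, 71, 69, 72, 68, 70, 72, 70, 68, 71, 71, 69, 67, 71, 93, 93, 110, 134, 166, 184, 186, 189, 193, 191, 188, 186, 186, 190, 177, 119, 118, 118, 115, 112, 115]
90 [68, 68, 69, 70, 72, 74, 74, 72, 73, 74, 75, 75, 80, 63, 68, 70, 127, 84, 71, 68, 67, 115, 114, 114, 119, 118, 117, 116, 93, 104, 90, 87, 79, 75, 68, 68, 71, 70, 70, 70, 71, 74, 105, 164, 186, 191, 195, 185, 118, 117, 118]
87 [69, 68, 69, 71, 74, 72, 72, 74, 75, 75, 75, 73, 63, 68, 67, 67, 65, 66, 65, 65, 69, 114, 114, 114, 118, 119, 118, 115, 103, 67, 90, 178, 191, 166, 106, 70, 84, 85, 88, 76, 68, 71, 72, 70, 110, 166, 189, 195, 196, 120, 119]
84 [70, 73, 72, 75, 73, 73, 72, 75, 74, 75, 75, 72, 69, 68, 67, 69, 66, 69, 67, 70, 71, 115, 116, 115, 118, 119, 117, 116, 109, 68, 67, 68, 85, 165, 182, 74, 73, 145, 143, 176, 173, 110, 71, 69, 71, 79, 131, 179, 194, 196, 138]
81 [73, 73, 72, 74, 74, 74, 73, 72, 76, 74, 73, 76, 65, 65, 78, 108, 67, 69, 69, 67, 73, 118, 115, 114, 118, 121, 116, 117, 113, 70, 70, 69, 66, 67, 88, 78, 76, 72, 137, 188, 193, 192, 175, 92, 70, 71, 72, 100, 168, 191, 194]
73 [74, 75, 73, 73, 76, 75, 72, 74, 74, 77, 78, 60, 48, 56, 66, 64, 70, 70, 72, 73, 70, 69, 68, 71, 70, 73, 70, 72, 68, 70, 67, 72, 69, 70, 72, 108, 76, 76, 74, 73, 71, 76, 74, 75, 90, 110, 115, 100, 74, 71, 98]
scene red [(np.int32(65), [283.8, 233.6], [281, 225, 8, 17])]
scene green [(np.int32(20), [291.0, 235.4], [287, 234, 8, 4])]
side red [([408.7, 221.4], [398, 218, 20, 7])]
sc blue 314 [340.1 219.5] [[0.6316, -0.0837], [0.6518, -0.0888]]
sc yellow 312 [409.9 215.6] [[0.6475, 0.0967], [0.6673, 0.0871]]
si blue 165 [377.8 188.8] [[0.6453, -0.0787], [0.6339, -0.1023]]
[ 0.4632 -0.2704  0.1095] [ 0.9687  0.7026 -2.6819] 57.0
```

The hole is now at 183.2°, so v ≈ 3.20 rad with about 69° to go. Third insertion at world angle 179°.

Emit:
jog_arm(
  hand=[0.01, 0.01, 0.01, 0.01, 0.01],
  travel=[
    [0, 0.006, 0],
    [0, 0.006, 0],
    [0, 0.006, 0],
    [0, 0.006, 0],
    [0, 0.006, 0],
  ],
  yaw=[-0.149, -0.149, -0.149, -0.149, -0.149],
)

```text
time_s: 57.62
position: [0.4632, -0.2402, 0.1096]
tool_rot: [[0.75, 0.662, 0.0], [0.662, -0.75, -0.0], [0.0, 0.0, -1.0]]
ft_force: [-0.3, -0.3, -3.3]
grip_width: 0.0178
gripper_force: 90.0
```

Emit:
jog_arm(
  hand=[0.01, 0.01, 0.01, 0.01, 0.01],
  travel=[
    [0, 0.007, 0],
    [0, 0.007, 0],
    [0.002, 0.007, 0],
    [0.002, 0.007, 0],
    [0.002, 0.006, 0],
  ],
  yaw=[-0.149, -0.149, -0.149, -0.149, -0.149],
)

```text
time_s: 58.25
position: [0.4693, -0.2061, 0.1096]
tool_rot: [[1.0, -0.022, 0.0], [-0.022, -1.0, -0.0], [0.0, 0.0, -1.0]]
ft_force: [-0.8, -0.6, -2.8]
grip_width: 0.0178
gripper_force: 90.0
```

Emit:
jog_arm(
  hand=[0.01, 0.01, 0.01, 0.01, 0.01],
  travel=[
    [0, 0, -0.018],
    [0, 0, -0.02],
    [0, 0, -0.01],
    [0, 0, 0],
    [0, 0, 0],
  ],
  yaw=[0, 0, 0, 0, 0],
)

```text
time_s: 58.88
position: [0.4695, -0.2067, 0.0622]
tool_rot: [[1.0, -0.017, 0.001], [-0.017, -1.0, -0.001], [0.001, 0.001, -1.0]]
ft_force: [0.3, -0.3, -1.9]
grip_width: 0.0182
gripper_force: 90.1
```

Emit:
jog_arm(
  hand=[0.01, 0.01, 0.01, 0.01, 0.01],
  travel=[
    [0.006, -0.0001, 0],
    [0.006, -0.0001, 0],
    [0.006, -0.0001, 0],
    [0.002, 0, 0],
    [0, 0, 0],
  ],
  yaw=[0, 0, 0, 0, 0],
)

```text
time_s: 59.5
position: [0.4892, -0.2066, 0.0614]
tool_rot: [[1.0, -0.017, -0.0], [-0.017, -1.0, 0.0], [-0.0, -0.0, -1.0]]
ft_force: [0.2, -0.0, -3.2]
grip_width: 0.018
gripper_force: 90.1
```

Emit:
jog_arm(
  hand=[0.01, 0.01, 0.01, 0.01, 0.01],
  travel=[
    [0.002, -0.0001, 0],
    [0.002, 0, 0],
    [0.002, 0, 0],
    [0, 0, 0],
    [0, 0, 0],
  ],
  yaw=[0, 0, 0, 0, 0],
)

```text
time_s: 60.12
position: [0.4951, -0.2068, 0.0615]
tool_rot: [[1.0, -0.017, -0.0], [-0.017, -1.0, 0.0], [-0.0, -0.0, -1.0]]
ft_force: [-0.2, 0.7, -1.9]
grip_width: 0.0181
gripper_force: 90.1
```

Emit:
jog_arm(
  hand=[0.01, 0.01, 0.01, 0.01, 0.01],
  travel=[
    [0.003, -0.0001, 0],
    [0.003, 0, 0],
    [0.003, -0.0001, 0],
    [0.0015, 0, 0],
    [0, 0, 0],
  ],
  yaw=[0, 0, 0, 0, 0],
)

```text
time_s: 60.75
position: [0.5057, -0.207, 0.0615]
tool_rot: [[1.0, -0.017, -0.0], [-0.017, -1.0, 0.0], [-0.0, -0.0, -1.0]]
ft_force: [-1.0, 0.4, -1.8]
grip_width: 0.0178
gripper_force: 90.1
```

```bash
python3 arc.py 179 247 15 .1136
```

```text
start [ 0.5059173  -0.20701741] yaw/row 0.07912159275707609
[[0.0002, -0.009], [0.0009, -0.0089], [0.0016, -0.0089], [0.0023, -0.0087], [0.003, -0.0084], [0.0037, -0.0083], [0.0043, -0.0079], [0.0048, -0.0075], [0.0055, -0.0071], [0.006, -0.0067], [0.0066, -0.0062], [0.007, -0.0056], [0.0074, -0.0051], [0.0078, -0.0044], [0.0081, -0.0039]]
end [ 0.57511294 -0.31356935]
```

Emit:
jog_arm(
  hand=[0.01, 0.01, 0.01, 0.01, 0.01],
  travel=[
    [0.0002, -0.009, 0],
    [0.0009, -0.0089, 0],
    [0.0016, -0.0089, 0],
    [0.0023, -0.0087, 0],
    [0.003, -0.0084, 0],
  ],
  yaw=[0.0791, 0.0791, 0.0791, 0.0791, 0.0791],
)

```text
time_s: 61.38
position: [0.5113, -0.2479, 0.0607]
tool_rot: [[0.927, 0.375, -0.007], [0.375, -0.927, 0.006], [-0.004, -0.008, -1.0]]
ft_force: [-9.1, 11.3, 3.6]
grip_width: 0.0182
gripper_force: 91.1
```

Emit:
jog_arm(
  hand=[0.01, 0.01, 0.01, 0.01, 0.01],
  travel=[
    [0.0037, -0.0083, 0],
    [0.0043, -0.0079, 0],
    [0.0048, -0.0075, 0],
    [0.0055, -0.0071, 0],
    [0.006, -0.0067, 0],
  ],
  yaw=[0.0791, 0.0791, 0.0791, 0.0791, 0.0791],
)

```text
time_s: 62.0
position: [0.5342, -0.2863, 0.0601]
tool_rot: [[0.711, 0.703, -0.011], [0.703, -0.711, 0.006], [-0.004, -0.011, -1.0]]
ft_force: [-15.7, 6.1, -0.7]
grip_width: 0.0177
gripper_force: 90.8
```

Emit:
jog_arm(
  hand=[0.01, 0.01, 0.01, 0.01, 0.01],
  travel=[
    [0.0066, -0.0062, 0],
    [0.007, -0.0056, 0],
    [0.0074, -0.0051, 0],
    [0.0078, -0.0044, 0],
    [0.0081, -0.0039, 0],
  ],
  yaw=[0.0791, 0.0791, 0.0791, 0.0791, 0.0791],
)

```text
time_s: 62.62
position: [0.571, -0.3134, 0.06]
tool_rot: [[0.386, 0.922, -0.01], [0.922, -0.386, 0.002], [-0.002, -0.011, -1.0]]
ft_force: [-15.9, -1.4, -2.2]
grip_width: 0.0184
gripper_force: 90.5
```

```bash
python3 ptr.py
```

```text
scene red [(np.int32(57), [283.4, 231.4], [281, 223, 8, 17])]
scene green [(np.int32(12), [292.2, 235.5], [290, 234, 5, 4])]
side red [([414.9, 218.3], [411, 216, 8, 5])]
sc blue 313 [340.2 217.5] [[0.6249, -0.082], [0.6453, -0.0872]]
sc yellow 312 [410.3 213.6] [[0.6407, 0.0998], [0.6607, 0.0902]]
[ 0.5717 -0.3137  0.06  ] [-14.0286  -1.9413  -2.435 ] 62.725
```

```bash
python3 - <<'E'
from h import *
np.set_printoptions(precision=4,suppress=True)
S,D=cal('scene'),cal('side')
for n,a,b in (('start',(287,244.5),(417.5,222.7)),('now',(287,239),(418.5,216.7))):
    print(n,tri(S,a,D,b))
# band: intersect scene ray with vertical plane of post's far face (x_jack=.060+~.006)
ex=np.array([.9962,-.0872,0])
for dx in (.060,.066):
    for v in (233.5,235.7,237.9):
        p,d=ray(S,(290.7,v)); print(dx,v,p+d*((dx-(p-A)@ex)/(d@ex)))
E
```

```text
start (array([ 0.689 , -0.2278,  0.1291]), np.float64(0.002071624777550906))
now (array([ 0.6895, -0.2273,  0.1489]), np.float64(0.0024564885293866722))
0.06 233.5 [ 0.6791 -0.2159  0.1566]
0.06 235.7 [ 0.6791 -0.2162  0.1488]
0.06 237.9 [ 0.6791 -0.2164  0.141 ]
0.066 233.5 [ 0.6851 -0.2165  0.163 ]
0.066 235.7 [ 0.6851 -0.2168  0.1553]
0.066 237.9 [ 0.6851 -0.217   0.1475]
```

Emit:
jog_arm(
  hand=[0.01, 0.01, 0.01, 0.01, 0.01],
  travel=[
    [-0.0028, 0.0011, 0],
    [-0.0025, 0.001, 0],
    [-0.001, 0.0004, 0],
    [0, 0, 0],
    [-0.0025, -0.006, 0],
  ],
  yaw=[0, 0, 0, 0, 0],
)

```text
time_s: 63.35
position: [0.5663, -0.317, 0.0616]
tool_rot: [[0.39, 0.921, 0.0], [0.921, -0.39, -0.0], [0.0, 0.0, -1.0]]
ft_force: [-0.1, 0.3, -2.3]
grip_width: 0.0179
gripper_force: 90.0
```

Emit:
jog_arm(
  hand=[0.01, 0.01, 0.01, 0.01, 0.01],
  travel=[
    [-0.0028, -0.0067, 0],
    [-0.0036, -0.0086, 0],
    [-0.0036, -0.0086, 0],
    [-0.0036, -0.0086, 0],
    [-0.015, 0, 0],
  ],
  yaw=[0, 0, 0, 0, 0],
)

```text
time_s: 63.98
position: [0.5374, -0.3506, 0.0613]
tool_rot: [[0.391, 0.921, 0.0], [0.921, -0.391, -0.0], [-0.0, 0.001, -1.0]]
ft_force: [0.6, -0.1, -2.7]
grip_width: 0.0179
gripper_force: 90.1
```

Emit:
jog_arm(
  hand=[0.01, 0.01, 0.01, 0.01, 0.01],
  travel=[
    [-0.018, 0.01, 0.0],
    [-0.018, 0.02, 0.02],
    [-0.018, 0.02, 0.014],
    [-0.013, 0.018, 0.014],
    [-0.009, 0.009, 0],
  ],
  yaw=[0, 0.1, 0.1, 0.06, 0.043],
)

```text
time_s: 64.6
position: [0.4612, -0.2725, 0.1108]
tool_rot: [[0.096, 0.995, 0.002], [0.995, -0.096, -0.002], [-0.001, 0.002, -1.0]]
ft_force: [0.5, -0.9, -2.8]
grip_width: 0.0179
gripper_force: 90.1
```

Emit:
jog_arm(
  hand=[0.01, 0.01, 0.01, 0.01, 0.01],
  travel=[
    [0, 0, 0],
    [0, 0, 0],
    [0, 0, 0],
    [0, 0, 0],
    [0, 0, 0],
  ],
  yaw=[0, 0, 0, 0, 0],
)

```text
time_s: 65.22
position: [0.4616, -0.2727, 0.1094]
tool_rot: [[0.098, 0.995, -0.0], [0.995, -0.098, 0.0], [0.0, -0.0, -1.0]]
ft_force: [-0.2, -0.1, -2.6]
grip_width: 0.0177
gripper_force: 90.1
```

```bash
python3 hole.py w18.png|tail -6; python3 ptr.py
```

```text
97 [68, 66, 68, 70, 73, 72, 73, 73, 75, 77, 79, 96, 98, 79, 71, 71, 71, 73, 70, 70, 70, 69, 70, 71, 71, 69, 66, 65, 67, 71, 74, 79, 97, 124, 167, 183, 183, 187, 190, 185, 189, 187, 190, 188, 178, 119, 117, 115, 116, 116, 117]
90 [69, 69, 71, 73, 79, 78, 76, 78, 75, 78, 83, 75, 79, 77, 65, 67, 75, 110, 85, 73, 67, 80, 112, 115, 116, 114, 114, 116, 110, 78, 107, 97, 81, 71, 69, 67, 68, 68, 68, 70, 70, 71, 92, 151, 174, 187, 187, 186, 114, 117, 116]
87 [72, 71, 72, 78, 77, 76, 79, 75, 75, 78, 85, 78, 74, 62, 68, 68, 67, 66, 63, 63, 65, 79, 110, 112, 115, 118, 115, 114, 115, 80, 69, 121, 184, 149, 117, 108, 72, 89, 107, 78, 67, 67, 67, 69, 87, 130, 174, 188, 184, 123, 117]
84 [69, 74, 75, 78, 79, 80, 77, 77, 75, 78, 84, 77, 76, 68, 68, 67, 69, 68, 68, 66, 68, 76, 112, 112, 113, 111, 114, 115, 113, 91, 66, 62, 66, 87, 180, 174, 73, 70, 119, 185, 168, 123, 78, 71, 68, 72, 88, 149, 184, 184, 154]
81 [76, 77, 75, 78, 76, 79, 78, 74, 76, 77, 84, 76, 75, 66, 66, 80, 102, 69, 68, 68, 71, 80, 112, 110, 112, 112, 113, 116, 118, 105, 68, 71, 69, 66, 66, 105, 86, 70, 71, 141, 190, 191, 188, 147, 104, 70, 71, 75, 125, 179, 186]
73 [78, 76, 78, 72, 73, 73, 76, 73, 74, 79, 84, 66, 49, 57, 61, 63, 66, 70, 72, 71, 72, 72, 69, 69, 69, 69, 66, 66, 65, 68, 65, 69, 70, 70, 70, 70, 97, 72, 75, 73, 71, 71, 90, 100, 108, 119, 150, 168, 89, 69, 72]
scene red [(np.int32(54), [283.4, 231.5], [281, 223, 8, 17])]
scene green [(np.int32(12), [291.8, 235.2], [289, 234, 6, 3])]
side red [([408.9, 219.3], [398, 216, 21, 7])]
sc blue 312 [340.2 217.5] [[0.6248, -0.0822], [0.6452, -0.0873]]
sc yellow 312 [410.3 213.5] [[0.6402, 0.1], [0.6602, 0.0904]]
si blue 167 [377.9 186.8] [[0.6489, -0.0707], [0.6375, -0.0945]]
[ 0.4615 -0.2726  0.1095] [ 0.2026 -0.0576 -2.9797] 65.375
```

```bash
python3 - <<'E'
from h import *
np.set_printoptions(precision=4,suppress=True)
S,D=cal('scene'),cal('side')
print(tri(S,(336.9,222.3),D,(377.5,192.7)),tri(S,(340.0,222.9),D,(377.5,192.7)))
print('now',tri(S,(340.2,217.5),D,(377.9,186.8)))
# patches at start
print('start patch y',tri(S,(408.6,222.6),D,(358.2,158.7)),'r',tri(S,(374.1,224.5),D,(367.3,176.9)))
a,_=shot('scene','sc18.png')
h=cv2.cvtColor(a,cv2.COLOR_BGR2HSV)
print('H');print(h[220:250,278:300,0]);
E
```

```text
(array([ 0.6387, -0.0932,  0.1339]), np.float64(0.0010008262440249528)) (array([ 0.6404, -0.0866,  0.1303]), np.float64(0.0028076366815628626))
now (array([ 0.6405, -0.0867,  0.1502]), np.float64(0.0020516608685225033))
start patch y (array([0.6557, 0.0925, 0.1173]), np.float64(0.0014930174981511214)) r (array([0.6478, 0.0022, 0.1172]), np.float64(0.0022980536445869676))
H
[[ 30  20   4   5   5  15  20  30  45  45  60  30  30  30  40  30  50  40
   40  30  30  30]
 [ 30  10   3   2   1   4  11  30  30  40  45  45  30  45  40  30  40  40
   30  30  30  45]
 [ 15   6   2   1   0   1   3  10  30  45  45  30  30  30  40  30  45  30
   45  30  30  30]
 [  0   5   1   1   1   0   2   5  40  30  40  45  20  30  30  30  60  15
   60  30  45  30]
 [ 30   7   4   2   1   1   1   2  15  30   0  30  30  60  60  90   0  30
   60  45  45  30]
 [ 20  12   7   4   2   0   1   0   6  30 120  30  45  30  30 150  45  90
   30  60  30  45]
 [ 17  15  10   6   3   1   1   0   5  30   0   0 120   0 135   0   0   0
   45  30  45  30]
 [ 17  16  12   7   3   1   1   1   0   0   0  60 150  90  90   0  30  15
[... 1366 characters left out ...]
0  60  60   0   0  30  23  19
   18  19  18  18]
 [ 16  18  18  18  19  19  18  19  19  18  15  30   0 120 165  15  23  17
   19  18  19  18]
 [ 15  16  18  18  18  18  19  19  18  17  50  90  60   0  60 150  21  19
   19  19  18  19]
 [ 10  16  17  19  19  19  19  19  20  19   0 150  60  90 120 150   0  18
   20  19  19  18]
 [  9  15  17  18  19  18  19  20  20  18  30 160  30 150   0  60  15  14
   19  18  18  18]
 [  0   0  14  16  18  19  19  18  19  15   0  90 150 120  50 150  23  16
   19  19  18  17]
 [  0   0   8  13  17  18  18  18  19  16  50  30 110 138  90  30  18  15
   18  18  18  17]
 [  0 165   0  30  17  19  18  16  20  19   0  70  60  90  72  15   8  18
   17  17  15  30]]
```

In the scene pixels the pointer tip at (289,238) now overlaps the lower-left of the green band, whose rows are 233–238. v ≈ 4.3, so it is in the band but low. One more short stroke (about 14°) will centre it.

Emit:
jog_arm(
  hand=[0.01, 0.01, 0.01, 0.01, 0.01],
  travel=[
    [0, 0.006, 0],
    [0, 0.006, 0],
    [0, 0.006, 0],
    [0, 0.006, 0],
    [0, 0.006, 0],
  ],
  yaw=[-0.144, -0.144, -0.144, -0.144, -0.144],
)

```text
time_s: 66.05
position: [0.4615, -0.2424, 0.1096]
tool_rot: [[0.733, 0.68, 0.0], [0.68, -0.733, -0.0], [0.0, 0.0, -1.0]]
ft_force: [1.3, 0.4, -1.6]
grip_width: 0.0181
gripper_force: 90.0
```

Emit:
jog_arm(
  hand=[0.01, 0.01, 0.01, 0.01, 0.01],
  travel=[
    [0, 0.006, 0],
    [0.002, 0.006, 0],
    [0.002, 0.006, 0],
    [0.002, 0.006, 0],
    [0.002, 0.0047, 0],
  ],
  yaw=[-0.144, -0.144, -0.144, -0.144, -0.144],
)

```text
time_s: 66.68
position: [0.4696, -0.2137, 0.1096]
tool_rot: [[1.0, 0.028, 0.0], [0.028, -1.0, -0.0], [0.0, 0.0, -1.0]]
ft_force: [0.1, 0.2, -3.0]
grip_width: 0.0179
gripper_force: 90.0
```

Emit:
jog_arm(
  hand=[0.01, 0.01, 0.01, 0.01, 0.01],
  travel=[
    [0, 0, -0.018],
    [0, 0, -0.02],
    [0, 0, -0.01],
    [0, 0, 0],
    [0, 0, 0],
  ],
  yaw=[0, 0, 0, 0, 0],
)

```text
time_s: 67.3
position: [0.4698, -0.2142, 0.0622]
tool_rot: [[0.999, 0.033, 0.001], [0.033, -0.999, -0.001], [0.001, 0.001, -1.0]]
ft_force: [-0.2, 0.2, -2.0]
grip_width: 0.0178
gripper_force: 90.1
```

Emit:
jog_arm(
  hand=[0.01, 0.01, 0.01, 0.01, 0.01],
  travel=[
    [0.006, 0.0002, 0],
    [0.006, 0.0002, 0],
    [0.006, 0.0002, 0],
    [0.002, 0.0001, 0],
    [0, 0, 0],
  ],
  yaw=[0, 0, 0, 0, 0],
)

```text
time_s: 67.92
position: [0.4896, -0.2131, 0.0614]
tool_rot: [[0.999, 0.033, -0.0], [0.033, -0.999, 0.0], [-0.0, -0.0, -1.0]]
ft_force: [0.8, 0.7, -2.4]
grip_width: 0.0181
gripper_force: 90.1
```

Emit:
jog_arm(
  hand=[0.01, 0.01, 0.01, 0.01, 0.01],
  travel=[
    [0.002, 0.0001, 0],
    [0.002, 0.0001, 0],
    [0.002, 0.0001, 0],
    [0, 0, 0],
    [0, 0, 0],
  ],
  yaw=[0, 0, 0, 0, 0],
)

```text
time_s: 68.55
position: [0.4954, -0.2129, 0.0615]
tool_rot: [[0.999, 0.033, -0.0], [0.033, -0.999, -0.0], [-0.0, 0.0, -1.0]]
ft_force: [-0.4, 0.5, -2.2]
grip_width: 0.0181
gripper_force: 90.1
```

```bash
python3 arc.py 181.9 201.2 5 .1136
```

```text
start [ 0.50596246 -0.21276643] yaw/row 0.06736970912698093
[[0.0005, -0.0076], [0.001, -0.0076], [0.0015, -0.0075], [0.0021, -0.0074], [0.0025, -0.0072]]
end [ 0.51358802 -0.25008055]
```

Emit:
jog_arm(
  hand=[0.01, 0.01, 0.01, 0.01, 0.01],
  travel=[
    [0.003, 0.0001, 0],
    [0.003, 0.0001, 0],
    [0.003, 0, 0],
    [0.0015, 0, 0],
    [0, 0, 0],
  ],
  yaw=[0, 0, 0, 0, 0],
)

```text
time_s: 69.18
position: [0.5061, -0.2126, 0.0615]
tool_rot: [[0.999, 0.033, -0.0], [0.033, -0.999, 0.0], [-0.0, -0.0, -1.0]]
ft_force: [-0.5, -0.4, -1.5]
grip_width: 0.018
gripper_force: 90.1
```

Emit:
jog_arm(
  hand=[0.01, 0.01, 0.01, 0.01, 0.01],
  travel=[
    [0.0005, -0.0076, 0],
    [0.001, -0.0076, 0],
    [0.0015, -0.0075, 0],
    [0.0021, -0.0074, 0],
    [0.0025, -0.0072, 0],
  ],
  yaw=[0.0674, 0.0674, 0.0674, 0.0674, 0.0674],
)

```text
time_s: 69.8
position: [0.5114, -0.2469, 0.0608]
tool_rot: [[0.931, 0.366, -0.006], [0.366, -0.931, 0.006], [-0.003, -0.008, -1.0]]
ft_force: [-8.0, 10.9, 2.2]
grip_width: 0.018
gripper_force: 91.1
```

Emit:
jog_arm(
  hand=[0.01, 0.01, 0.01, 0.01, 0.01],
  travel=[
    [0, 0, 0],
    [-0.001, 0.0025, 0],
    [-0.0008, 0.0022, 0],
    [0, 0, 0],
    [0, 0, 0],
  ],
  yaw=[0, 0, 0, 0, 0],
)

```text
time_s: 70.42
position: [0.5118, -0.2453, 0.0615]
tool_rot: [[0.932, 0.361, -0.0], [0.361, -0.932, 0.0], [0.0, -0.0, -1.0]]
ft_force: [-0.9, 1.7, -1.9]
grip_width: 0.0179
gripper_force: 90.0
```

Emit:
jog_arm(
  hand=[0.01, 0.01, 0.01, 0.01, 0.01],
  travel=[
    [-0.005, -0.0019, 0],
    [-0.008, -0.0031, 0],
    [-0.01, -0.0039, 0],
    [-0.01, -0.0039, 0],
    [-0.012, -0.0047, 0],
  ],
  yaw=[0, 0, 0, 0, 0],
)

```text
time_s: 71.05
position: [0.466, -0.2633, 0.0616]
tool_rot: [[0.932, 0.361, 0.0], [0.361, -0.932, -0.0], [0.0, 0.0, -1.0]]
ft_force: [0.7, -0.4, -2.6]
grip_width: 0.0181
gripper_force: 90.0
```

Emit:
jog_arm(
  hand=[0.01, 0.01, 0.01, 0.01, 0.01],
  travel=[
    [-0.003, 0, 0.012],
    [-0.001, 0, 0.018],
    [0, 0, 0.018],
    [0, 0, 0],
    [0, 0, 0],
  ],
  yaw=[0.15, 0.18, 0.18, 0.18, 0.18],
)

```text
time_s: 71.68
position: [0.4622, -0.2631, 0.1098]
tool_rot: [[0.32, 0.948, 0.0], [0.948, -0.32, -0.0], [-0.0, 0.0, -1.0]]
ft_force: [-0.2, 0.2, -1.3]
grip_width: 0.018
gripper_force: 90.1
```

Emit:
jog_arm(
  hand=[0.01, 0.01, 0.01, 0.01, 0.01],
  travel=[
    [0, 0, 0],
    [0, 0, 0],
    [0, 0, 0],
    [0, 0, 0],
    [0, 0, 0],
  ],
  yaw=[0.18, 0.05, 0, 0, 0],
)

```text
time_s: 72.3
position: [0.4627, -0.2629, 0.1095]
tool_rot: [[0.102, 0.995, 0.0], [0.995, -0.102, -0.0], [-0.0, 0.0, -1.0]]
ft_force: [0.5, -0.3, -1.8]
grip_width: 0.0182
gripper_force: 90.1
```

```bash
python3 hole.py w19.png|tail -5|head -4; python3 ptr.py; python3 - <<'E'
from h import *
a,_=shot('scene','sc19.png'); h=cv2.cvtColor(a,cv2.COLOR_BGR2HSV)
print(h[228:243,282:298,0])
E
```

```text
90 [76, 77, 74, 77, 72, 74, 74, 74, 75, 75, 78, 80, 112, 77, 72, 84, 112, 67, 68, 75, 115, 126, 106, 96, 76, 118, 113, 114, 112, 109, 102, 72, 67, 67, 70, 66, 69, 71, 71, 67, 73, 90, 129, 164, 188, 186, 188, 186, 117, 118, 114]
87 [77, 78, 78, 76, 74, 73, 72, 76, 74, 76, 78, 90, 112, 79, 73, 70, 69, 67, 66, 74, 80, 65, 66, 62, 67, 114, 116, 118, 117, 113, 115, 88, 80, 81, 175, 182, 120, 86, 74, 68, 66, 69, 68, 77, 109, 176, 189, 186, 188, 117, 115]
84 [81, 78, 78, 75, 74, 74, 75, 75, 75, 75, 79, 90, 113, 79, 76, 76, 71, 68, 70, 74, 65, 66, 72, 69, 69, 116, 115, 114, 116, 118, 114, 110, 77, 74, 65, 76, 166, 191, 134, 168, 71, 73, 77, 69, 70, 80, 148, 187, 185, 188, 140]
81 [80, 77, 77, 75, 74, 74, 74, 75, 75, 77, 79, 92, 90, 74, 76, 76, 71, 70, 77, 101, 70, 70, 69, 69, 72, 112, 113, 113, 114, 114, 118, 117, 82, 75, 69, 67, 68, 83, 172, 186, 172, 70, 90, 133, 79, 72, 72, 119, 184, 184, 188]
scene red [(np.int32(55), [283.4, 231.2], [281, 223, 8, 16])]
scene green [(np.int32(13), [291.8, 235.3], [289, 234, 6, 4])]
side red [([408.1, 219.2], [397, 215, 22, 8])]
sc blue 311 [340.1 217.2] 
[... 530 characters left out ...]
   0  90  30  19  20  20  19]
 [  5   3   6   9  11  20  60  60  53  60  68  69  37  24  21  19]
 [  5   3   5   8  12  26  49  64  64  63  64  65  52  32  22  19]
 [  5   2   4   7  10  13  26  54  66  68  66  64  50  31  22  19]
 [  5   2   3   4   5   6  13  40  63  68  66  61  45  26  20  19]
 [  6   3   3   3   2   3   7  21  60  65  65  63  35  22  20  19]
 [  9   7   6   5   3   2   5  11  48  60  60  56  24  20  19  18]
 [ 14  13  13  12  10   4 179   3   0   0  45  30  18  19  19  18]
 [ 17  17  17  17  16  13   3  20   0   0  15  30  20  19  19  19]
 [ 18  19  19  19  18  19  15   0 150  45  60   0  18  18  19  19]
 [ 18  19  19  19  18  18  30 120   0   0   0  30  18  18  19  19]]
```

v ≈ 4.44 now, so the pointer is in the band and the cassettes are unchanged. Next, carry the bar back to the rack.

Emit:
jog_arm(
  hand=[0.01, 0.01, 0.01, 0.01, 0.01],
  travel=[
    [0, 0, 0.04],
    [0, 0, 0.05],
    [0, 0.01, 0.053],
    [0.007, 0.04, 0],
    [0.007, 0.05, 0],
  ],
  yaw=[0, 0, 0, 0, 0],
)

```text
time_s: 73.12
position: [0.4769, -0.1622, 0.2529]
tool_rot: [[0.103, 0.995, 0.001], [0.995, -0.103, -0.001], [-0.0, 0.001, -1.0]]
ft_force: [0.7, 1.2, -1.8]
grip_width: 0.0182
gripper_force: 90.2
```

Emit:
jog_arm(
  hand=[0.01, 0.01, 0.01, 0.01, 0.01],
  travel=[
    [0.007, 0.05, 0],
    [0.007, 0.05, 0],
    [0.007, 0.05, 0],
    [0.007, 0.05, 0],
    [0.007, 0.05, 0],
  ],
  yaw=[0, 0, 0, 0, 0],
)

```text
time_s: 73.75
position: [0.5117, 0.0889, 0.2526]
tool_rot: [[0.101, 0.995, 0.0], [0.995, -0.101, -0.0], [-0.0, 0.0, -1.0]]
ft_force: [1.6, -0.4, -2.3]
grip_width: 0.0181
gripper_force: 90.2
```

Emit:
jog_arm(
  hand=[0.01, 0.01, 0.01, 0.01, 0.01],
  travel=[
    [0.007, 0.05, 0],
    [0.007, 0.05, 0],
    [0.007, 0.05, 0],
    [0.0078, 0.05, 0],
    [0, 0.0487, 0],
  ],
  yaw=[-0.034, 0, 0, 0, 0],
)

```text
time_s: 74.38
position: [0.5407, 0.3376, 0.2521]
tool_rot: [[0.135, 0.991, -0.0], [0.991, -0.135, -0.0], [-0.0, -0.0, -1.0]]
ft_force: [0.8, -1.1, -1.9]
grip_width: 0.0178
gripper_force: 90.1
```

Emit:
jog_arm(
  hand=[0.01, 0.01, 0.01, 0.01, 0.01],
  travel=[
    [0, 0, 0],
    [0, 0, 0],
    [0, 0, 0],
    [0, 0, 0],
    [0, 0, 0],
  ],
  yaw=[0, 0, 0, 0, 0],
)

```text
time_s: 75.0
position: [0.5407, 0.3354, 0.2527]
tool_rot: [[0.135, 0.991, 0.0], [0.991, -0.135, 0.0], [0.0, 0.0, -1.0]]
ft_force: [0.5, 0.3, -2.3]
grip_width: 0.0181
gripper_force: 90.1
```

```bash
python3 bar.py w20.png .285
```

```text
[0.5407 0.3355 0.2527]
4661 [[316.0, 280.0], [118.0, 44.0], 90.0] centre [0.5411 0.3378 0.285 ] sizes [0.0612 0.0184] dir 83.5078275564707
```

No slip in hand: the bar sits at the same pixels as before, (316,280). Lowering onto the hooks.

Emit:
jog_arm(
  hand=[0.01, 0.01, 0.01, 0.01, 0.01],
  travel=[
    [0, 0, -0.04],
    [0, 0, -0.045],
    [0, 0, -0.035],
    [0, 0, -0.015],
    [0, 0, -0.01],
  ],
  yaw=[0, 0, 0, 0, 0],
)

```text
time_s: 75.68
position: [0.541, 0.336, 0.1077]
tool_rot: [[0.135, 0.991, 0.001], [0.991, -0.135, 0.0], [0.0, 0.001, -1.0]]
ft_force: [-0.3, 0.6, -2.4]
grip_width: 0.0175
gripper_force: 90.1
```

Emit:
jog_arm(
  hand=[0.01, 0.01, 0.01, 0.01, 0.01],
  travel=[
    [0, 0, -0.002],
    [0, 0, -0.002],
    [0, 0, -0.001],
    [0, 0, 0],
    [0, 0, 0],
  ],
  yaw=[0, 0, 0, 0, 0],
)

```text
time_s: 76.3
position: [0.5407, 0.3359, 0.1028]
tool_rot: [[0.135, 0.991, 0.0], [0.991, -0.135, 0.0], [0.0, 0.0, -1.0]]
ft_force: [0.5, 0.0, -2.3]
grip_width: 0.0178
gripper_force: 90.1
```

Emit:
jog_arm(
  hand=[0.01, 0.01, 0.01, 0.01, 0.01],
  travel=[
    [0, 0, -0.001],
    [0, 0, 0],
    [0, 0, 0],
    [0, 0, 0],
    [0, 0, 0],
  ],
  yaw=[0, 0, 0, 0, 0],
)

```text
time_s: 76.92
position: [0.5408, 0.336, 0.1019]
tool_rot: [[0.135, 0.991, 0.001], [0.991, -0.135, 0.0], [0.0, 0.001, -1.0]]
ft_force: [-0.6, 0.1, 3.1]
grip_width: 0.0183
gripper_force: 90.7
```

Emit:
jog_arm(
  hand=[0.022, 0.026, 0.03, 0.04, 0.05],
  travel=[
    [0, 0, 0],
    [0, 0, 0],
    [0, 0, 0],
    [0, 0, 0],
    [0, 0, 0],
  ],
  yaw=[0, 0, 0, 0, 0],
)

```text
time_s: 77.55
position: [0.5406, 0.3359, 0.1015]
tool_rot: [[0.135, 0.991, -0.0], [0.991, -0.135, -0.0], [-0.0, -0.0, -1.0]]
ft_force: [0.2, -0.6, -0.6]
grip_width: 0.0498
gripper_force: 0.0
```

Emit:
jog_arm(
  hand=[0.05, 0.05, 0.05, 0.05, 0.05],
  travel=[
    [0, 0, 0],
    [0, 0, 0.015],
    [0, 0, 0.03],
    [0, 0, 0.04],
    [0, -0.02, 0.05],
  ],
  yaw=[0, 0, 0, 0, 0],
)

```text
time_s: 78.18
position: [0.54, 0.3163, 0.2383]
tool_rot: [[0.133, 0.991, -0.0], [0.991, -0.133, 0.0], [-0.0, -0.0, -1.0]]
ft_force: [-0.8, 0.2, -0.0]
grip_width: 0.0498
gripper_force: 0.0
```

Emit:
jog_arm(
  hand=[0.05, 0.05, 0.05, 0.05, 0.05],
  travel=[
    [0, -0.03, 0.02],
    [0, -0.03, 0],
    [0, 0, 0],
    [0, 0, 0],
    [0, 0, 0],
  ],
  yaw=[0, 0, 0, 0, 0],
)

```text
time_s: 78.8
position: [0.5404, 0.2567, 0.2565]
tool_rot: [[0.134, 0.991, -0.0], [0.991, -0.134, 0.0], [0.0, -0.0, -1.0]]
ft_force: [-0.9, 0.6, -0.6]
grip_width: 0.0499
gripper_force: 0.0
```

```bash
python3 bar.py w21.png .135; python3 ptr.py
```

```text
[0.5404 0.2567 0.2564]
1180 [[303.5, 100.5], [69.0, 23.0], 90.0] centre [0.5405 0.3349 0.135 ] sizes [0.0546 0.0185] dir 80.94121211996787
scene red [(np.int32(53), [283.5, 231.4], [281, 223, 8, 16])]
scene green [(np.int32(12), [291.8, 235.3], [289, 234, 6, 4])]
side red [([408.1, 219.2], [397, 215, 22, 8])]
sc blue 307 [339.9 217.2] [[0.6235, -0.0825], [0.6439, -0.0876]]
sc yellow 315 [410.4 213.3] [[0.6398, 0.1005], [0.6598, 0.0909]]
si blue 164 [378.1 186.3] [[0.6503, -0.0692], [0.6388, -0.093]]
si yellow 128 [358.3 148.9] [[0.6649, 0.1154], [0.653, 0.087]]
[0.5405 0.2565 0.2564] [ 1.1663  0.8162 -0.0158] 78.95
```

The bar hangs as it did before. Final check of both cassettes from above.

Emit:
jog_arm(
  hand=[0.05, 0.05, 0.05, 0.05, 0.05],
  travel=[
    [0, -0.03, 0.04],
    [0.01, -0.05, 0.03],
    [0.02, -0.05, 0],
    [0.03, -0.05, 0],
    [0.03, -0.05, 0],
  ],
  yaw=[0.05, 0, 0, 0, 0],
)

```text
time_s: 79.58
position: [0.6313, 0.0246, 0.3267]
tool_rot: [[0.084, 0.996, 0.0], [0.996, -0.084, 0.0], [0.0, 0.0, -1.0]]
ft_force: [0.5, 0.5, 0.5]
grip_width: 0.0499
gripper_force: 0.0
```

Emit:
jog_arm(
  hand=[0.05, 0.05, 0.05, 0.05, 0.05],
  travel=[
    [0, -0.03, 0],
    [0, -0.025, 0],
    [0, 0, 0],
    [0, 0, 0],
    [0, 0, 0],
  ],
  yaw=[0, 0, 0, 0, 0],
)

```text
time_s: 80.2
position: [0.6305, -0.028, 0.3266]
tool_rot: [[0.084, 0.997, 0.0], [0.997, -0.084, 0.0], [0.0, 0.0, -1.0]]
ft_force: [-0.8, 0.6, 1.1]
grip_width: 0.0502
gripper_force: 0.0
```

```bash
python3 - <<'E'
from h import *
np.set_printoptions(precision=4,suppress=True)
im,W=shot('wrist','w22.png'); print(env.observe()['position'])
ex=np.array([.9962,-.0872]);ey=np.array([.0872,.9962])
for c in ('blue','yellow','red'):
  for b in blobs(im,c,50)[:5]:
    k=[onz(W,b[1],z)[:2] for z in (.1435,.1525,.1575)]
    P=np.array([onz(W,p,.1575)[:2] for p in cv2.boxPoints(b[2])]); e=[P[i]-P[i-1] for i in (0,1)]
    print(c,b[0],b[1].round(1),[ (q-A[:2])@np.c_[ex,ey] for q in k],np.round([np.linalg.norm(x) for x in e],4),[round(np.degrees(np.arctan2(x[1],x[0]))%90,1) for x in e])
E
```

```text
[ 0.6306 -0.0281  0.3266]
blue 1441 [328.8 234. ] [array([0.0105, 0.1108]), array([0.0101, 0.1149]), array([0.0099, 0.1171])] [0.0512 0.037 ] [np.float64(85.0), np.float64(85.2)]
blue 481 [331.5 203.6] [array([0.0129, 0.1482]), array([0.0124, 0.1513]), array([0.0121, 0.153 ])] [0.0207 0.058 ] [np.float64(84.4), np.float64(85.2)]
blue 54 [352.  250.4] [array([0.0383, 0.0897]), array([0.0371, 0.0943]), array([0.0365, 0.0969])] [0.0152 0.0045] [np.float64(87.2), np.float64(85.2)]
yellow 2360 [331.4  57.7] [array([0.0099, 0.2983]), array([0.0095, 0.2974]), array([0.0093, 0.2969])] [0.0387 0.0505] [np.float64(83.7), np.float64(83.1)]
yellow 595 [334.7  20. ] [array([0.0123, 0.3307]), array([0.0119, 0.3289]), array([0.0116, 0.3279])] [0.0617 0.0194] [np.float64(83.7), np.float64(82.3)]
yellow 83 [359.2  86.2] [array([0.0381, 0.2724]), array([0.037 , 0.2721]), array([0.0364, 0.272 ])] [0.0108 0.0057] [np.float64(87.5), np.float64(85.2)]
red 1514 [329.6 151.3] [array([0.0097, 0.2071]), array([0.0093, 0.2086]), array([0.0091, 0.2095])] [0.0461 0.033 ] [np.float64(85.0), np.float64(85.2)]
red 545 [187.2 303. ] [array([-0.1661,  0.0152]), array([-0.1619,  0.0218]), array([-0.1595,  0.0255])] [0.0458 0.0222] [np.float64(45.2), np.float64(50.8)]
red 352 [329.8 118.5] [array([0.0093, 0.2409]), array([0.0089, 0.2415]), array([0.0087, 0.2419])] [0.0058 0.0562] [np.float64(84.3), np.float64(85.2)]
red 182 [348.3 332.7] [array([ 0.0383, -0.0298]), array([ 0.0372, -0.022 ]), array([ 0.0365, -0.0177])] [0.0077 0.0412] [np.float64(86.1), np.float64(85.2)]
red 71 [355.4 175.1] [array([0.0383, 0.1812]), array([0.0372, 0.1834]), array([0.0365, 0.1846])] [0.0129 0.0052] [np.float64(87.4), np.float64(85.2)]
```

Both cassettes are within about 0.5 mm of home (blue 0.0099/0.1171, yellow 0.0093/0.2969, in the jack frame). Handing in.

```bash
python3 -c "
from rig import env
print(env.close_job())"
```

```text
the job is handed in; nothing more can be done
None
```

The job is handed in but returned no verdict: the blue and yellow cassettes measured home to within about 0.5 mm (no red one was seen on the bench), the bed is raised to about 4.44 rad with the pointer at the green band, and the bar is back on its hooks.

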